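# Make the casting-slip station ready to pour

### The arm

A 6-joint arm with a two-finger parallel gripper is mounted at the origin on the work surface. World frame = base frame: x ahead of the robot, y to its left, z up, the work surface at z = 0. Lengths are in mm, angles in rad, forces in N, time in s.
With the tool pointing down it reaches from about 350 to 975 mm from the base axis. Payload 7.1 kg.
Tool frame: the origin (TCP) lies at the centre of the arm's flange, where the gripper is bolted on; the fingertips stand 182 mm ahead of it and the grasp point (between the pads) lies 163 mm ahead of it; z points along the fingers, y is the line along which they close (so a half turn about z gives the same grasp; the last joint's range is limited). The gripper opens to 88 mm and grips with 3 to 60 N. Pads are 20 mm wide; open, the fingers measure 115 mm over their backs; the gripper's body (75 mm by 178 mm) begins 61 mm behind the grasp point.
Start: joints at [-1.148, 0.423, 1.63, -0, 1.089, -0.019], TCP at [267.245, -564.966, 404.675] pointing down, gripper open.
Joint ranges: [-3, 3], [-0.9, 2.11], [0.09, 2.58], [-1.31, 4.45], [0.11, 2.69], [-2.54, 2.54]. Speed limits (rad/s): [2.39, 2.39, 3.01, 3.14, 3.14, 3.14].

### API

Orientations are given as a rotation vector (axis times angle).
In Python, from workcell import readout, get_image, ctrl gives the robot as it stands.
- The arm moves only by the tool step_arm, never from a script. Its argument "targets" is a list that holds one entry, the list of rows, each a list of 7 numbers: the shift along the world's x, y, z as a fraction of full scale, then the turn, a rotation vector about the world's x, y, z as a fraction of full scale, then the opening, from 0 (shut) to 1 (fully open). In form: [[[dx, dy, dz, wx, wy, wz, claw], ...]]. A call has exactly 5 rows; each row shifts and turns the commanded pose from where the row before left it; what a row does not reach is not made up. Full scale, the value 1, is 0.05 m for a shift and 4 degrees for a turn. A row lasts 1/8 s, in which the tool goes at most 62.5 mm and 10.7 degrees, less where a joint would pass 70% of its speed; a pose out of reach is approached as far as the arm can. A call with a number of a shift or a turn outside -1 to 1 is refused whole. A call with a gripper value outside its range is refused whole. The fingers move at their own pace and stop on an object; the grip force is fixed at half the most. Time passes only in rows, so rows that do not move let the fingers close, or fill a call up. It gives the time, the measured TCP pose, the force, the opening and the grip force at its end, in the units of the state.
- readout.get_obs(): the state, without advancing time (a new reading comes with each control period).
- get_image(name): name is "side" or "top"; returns a dict with "pixels" (480x640x3 uint8, red, green, blue), "intrinsics" (3x3 intrinsics, pixels), "extrinsics" (4x4, takes a point from world to camera coordinates). Camera axes: x right, y down, z forward; pixel columns grow to the right and rows downward; lengths in mm; the calibration is good to about 2 mm. A picture is of the moment at which its call begins. There is no depth.
- ctrl.close_job(): hands the job in; it is judged then, once.
The state is a dict: "t": time; "qpos": joint angles; "qvel": joint speeds; "joint_torque": joint torques, N m; "ee_pos": TCP position; "orientation": TCP orientation; "ft_force": force on the tool from outside, world axes, zero at the start; "moment": the same for the moment, N m; "width": finger opening in mm; "grasp_force": force on a finger pad.
Only numpy, scipy, OpenCV 4.12 (cv2) and the standard library are available. Lean on these libraries where they do the work, as an engineer would, in place of code of your own. Each camera call takes 0.05 s, during which the arm holds its last target. There are 200 camera calls.

### The job

Push every filling tube on the bench fully home on an outlet spigot, flange down (one tube to a spigot), and snap each of those spigots' collars shut over the flange by squeezing its ears with the pliers, keeping the gripper's fingers off the outlet block and its collars. Shut the strainer box's hatch and then turn its quarter-turn fastener clockwise until it drops into its locked position. Finally lay the pliers flat on the cork mat; leave the mug, bowl and cup where they are.

Things in the scene. Friction and masses are not known exactly. Their poses are not given: they have to be found in the camera images.
- tube0_c (a point): Filling tube: straight rigid white plastic tube standing on the bench on its foot flange, 100 mm tall, outside diameter 39 mm, bore 32 mm, steel foot flange 49 mm diameter and 6 mm thick (most of its weight). All tubes are alike; two or three are there. This point is its centre, 50 mm above its foot; z points up.
- tube1_c (a point): Filling tube: straight rigid white plastic tube standing on the bench on its foot flange, 100 mm tall, outside diameter 39 mm, bore 32 mm, steel foot flange 49 mm diameter and 6 mm thick (most of its weight). All tubes are alike; two or three are there. This point is its centre, 50 mm above its foot; z points up.
- tube2_c (a point): Filling tube: straight rigid white plastic tube standing on the bench on its foot flange, 100 mm tall, outside diameter 39 mm, bore 32 mm, steel foot flange 49 mm diameter and 6 mm thick (most of its weight). All tubes are alike; two or three are there. This point is its centre, 50 mm above its foot; z points up.
- port0 (a point): Outlet spigot (+100 mm along the block's y): steel, 29 mm diameter, 58 mm tall, top 16 mm tapered to 14 mm. This point is on its axis at the seat, the block's top, 30 mm above the bench; z up, -x is the front, where the collar's ears hang. A tube fully home has its foot on the seat, its centre 50 mm above this point.
- clip0 (a joint): Snap collar of port0: two steel halves left and right of the spigot that slide together in step along the block's y. 0 m = open, 0.0065 m = snapped shut (travel of each half). Over-centre at 0.004 m, about 4 N on each ear. Open, halves 55 mm apart: a flange passes. Shut, 42 mm apart, 8 to 19 mm above the seat: they hold a seated flange down.
- port1 (a point): Outlet spigot (0 along the block's y): steel, 29 mm diameter, 58 mm tall, top 16 mm tapered to 14 mm. This point is on its axis at the seat, the block's top, 30 mm above the bench; z up, -x is the front, where the collar's ears hang. A tube fully home has its foot on the seat, its centre 50 mm above this point.
- clip1 (a joint): Snap collar of port1: two steel halves left and right of the spigot that slide together in step along the block's y. 0 m = open, 0.0065 m = snapped shut (travel of each half). Over-centre at 0.004 m, about 4 N on each ear. Open, halves 55 mm apart: a flange passes. Shut, 42 mm apart, 8 to 19 mm above the seat: they hold a seated flange down.
- port2 (a point): Outlet spigot (-100 mm along the block's y): steel, 29 mm diameter, 58 mm tall, top 16 mm tapered to 14 mm. This point is on its axis at the seat, the block's top, 30 mm above the bench; z up, -x is the front, where the collar's ears hang. A tube fully home has its foot on the seat, its centre 50 mm above this point.
- clip2 (a joint): Snap collar of port2: two steel halves left and right of the spigot that slide together in step along the block's y. 0 m = open, 0.0065 m = snapped shut (travel of each half). Over-centre at 0.004 m, about 4 N on each ear. Open, halves 55 mm apart: a flange passes. Shut, 42 mm apart, 8 to 19 mm above the seat: they hold a seated flange down.
- outlets: Grey outlet block, fixed, x -30 to 40 mm, 320 mm in y, 30 mm tall; origin under the middle spigot at the underside, z up. Each collar has two upright ears side by side along y, 50 mm in front (-x) of its spigot axis, 14 mm in x, 8 mm in y each, from 8 to 50 mm above the bench, 45 mm over the outside when open, 32 mm shut. The block's front face is 20 mm behind the ears' middle.
- pliers_post (a point): Point in the square steel carrying post on the pliers' pivot: 18 x 18 mm, sides along x and y, standing from 22 to 62 mm above the pliers' underside; this point is 45 mm above the underside. +x towards the jaws, z up.
- pliers: Wide-jaw spring pliers lying flat, 180 mm long, 24 to 26 mm thick, 0.3 kg, origin on the pivot axis at the underside, +x to the jaws. They spring open; they may be carried by the post, and squeezed while lying on the bench.
- pliers_handles (a point): Squeezing place, midway between the two black handles (open), 75 mm behind the pivot, 13 mm above the underside. Handles: 33 to 117 mm behind the pivot, 26 mm tall, 67 mm over the outside here; squeezed to about 32 mm the jaws are fully closed. Spring resists with 2 to 4 N and reopens them.
- pliers_b (a joint): Pliers' closing angle: 0 rad open, 0.48 rad fully closed. Jaws (to be put over a collar's ears): 22 to 62 mm in front of the pivot, 9 mm thick, 24 mm tall; 50 mm in front of it the gap is about 56 mm open, 31 mm closed. The pliers' x axis is the middle line when open; fixed to one half, it turns half as much clockwise when squeezed.
- mat: Brown cork tool mat, fixed, 240 mm in x, 130 mm in y, 3 mm thick; origin at the centre of its underside.
- hatch (a joint): Hatch of the strainer box: aluminium plate 150 x 150 mm, 8 mm thick, hinged on its far (+x) edge. 0 rad = shut flat, grows as it opens (it starts 0.6 to 1.15 rad open). A stiff hinge: stays where left, needs about 3 to 5 N at the front edge.
- hatch_hinge (a point): Middle of the hatch's hinge line, on the box's rear rim 70 mm above the bench; z up, y along the hinge, x to the rear. Fixed. The white strainer box is 150 x 150 x 70 mm and lies in front (-x) of it.
- hatch_edge (a point): Top of the dark strip at the hatch's front edge, 138 mm from the hinge and 14 mm above the plate's underside; the strip is 12 mm by 60 mm. Moves with the hatch.
- fastener (a joint): Quarter-turn fastener in the middle of the hatch. 0 rad = unlocked (wing along the hatch's x), turns clockwise seen from above to 1.571 rad = locked (wing along y). Friction holds it on the way; from about 1.2 rad a spring drops it 3.5 mm into its detent, and it then stays within 0.1 rad of locked. A firm grip keeps it from dropping until let go. Starts at 0 to 0.3 rad.
- fastener_grip (a point): Centre of the fastener's steel wing: a bar 56 mm long (its own x), 12 mm thick (its own y), 28 mm tall. With the hatch shut it stands upright over the hatch's middle, its centre 104 mm above the bench, 12 mm of clear height under it.
- mug: Green glazed mug, 68 mm across, 85 mm tall, among the tubes; origin at the centre of its underside. Not part of the job.
- bowl: Terracotta bowl, 120 mm across, 50 mm tall; origin at the centre of its underside. Not part of the job.
- cup: White cup, 70 mm across, 70 mm tall; origin at the centre of its underside. Not part of the job.
Not all that is in view belongs to the job. Of the things that look like the pliers, take the one that is farthest to the robot's right at the start.

How it is judged:
By the outcome, as a careful person would: the job done as asked, in the order asked, and still so for the second after the job is handed in, with the robot touching nothing.
Of tube0, tube1, tube2 only 2 to 3 are there at a start; the rules pass over those that are not, and their reading is None.
At some moment in a run one of tube0, tube1, tube2, pliers may be knocked a few centimetres aside while the robot is not near it.
It also fails if it takes over 210 s, if anything falls off the work surface, if the arm or the gripper's body presses on something with over 40 N, if the wrist force passes 120 N, or if a joint passes its speed limit or range.

## Working session

There is one attempt and no reset: what is moved stays moved. The work goes in short steps, Python scripts to look and compute and a tool call to move; the robot and the scene stay as the last step left them, time stands still between calls to the robot, and variables do not carry over. Pictures are saved under pics/ and viewed, at most 14 in all, crops included, and the job is handed in when it is done.

Besides the shell and the picture viewer there is one more tool, called as name([rows], argument=value, ...), one row to a line, values as JSON. step_arm: Moves the arm, as the interface text tells. Shift numbers are shares of 0.05 m and turn numbers shares of 4 degrees, none past 1 either way. Its arguments: {"type":"object","properties":{"targets":{"type":"array"}},"required":["targets"]}

```bash
mkdir -p pics
cat > h.py <<'E'
import numpy as np,cv2
from workcell import readout,get_image,ctrl
def shot(n,f=None):
    d=get_image(n)
    im=cv2.cvtColor(np.asarray(d["pixels"]),cv2.COLOR_RGB2BGR)
    if f: cv2.imwrite('pics/'+f,im)
    return im,np.array(d["intrinsics"],float),np.array(d["extrinsics"],float)
def ray(K,E,u,v):
    R,t=E[:3,:3],E[:3,3]
    return -R.T@t, R.T@np.linalg.inv(K)@np.array([u,v,1.])
def onz(K,E,u,v,z):
    c,d=ray(K,E,u,v); return c+d*(z-c[2])/d[2]
def proj(K,E,p):
    q=K@(E[:3,:3]@np.asarray(p,float)+E[:3,3]); return q[:2]/q[2]
E
python3 - <<'E'
from h import *
for n in("side","top"):
    im,K,E=shot(n,n+'0.png'); np.savez(n+'.npz',im=im,K=K,E=E)
    print(n,K.tolist(),(-E[:3,:3].T@E[:3,3]).round(),E[:3,:3].round(3).tolist())
print(readout.get_obs())
E
```

```text
side [[559.9783103112269, 0.0, 311.82567920720965], [0.0, 559.9783103112269, 231.0339755700543], [0.0, 0.0, 1.0]] [-188.  716.  996.] [[-0.661, -0.75, 0.021], [-0.485, 0.406, -0.775], [0.572, -0.523, -0.632]]
top [[598.9066402417523, 0.0, 315.59395637218057], [0.0, 598.9066402417523, 241.49526608859313], [0.0, 0.0, 1.0]] [ 426.   -7. 1365.] [[0.024, -0.999, 0.021], [-0.987, -0.027, -0.155], [0.156, -0.017, -0.988]]
{'t': 0.1, 'qpos': array([-1.14800165e+00,  4.23787303e-01,  1.63060641e+00, -4.32439642e-05,
        1.08859146e+00, -1.89995691e-02]), 'qvel': array([-0.00060345, -0.00270257, -0.00248563, -0.00077411,  0.00044736,
       -0.0016407 ]), 'joint_torque': array([-1.07766675e-03, -5.45616782e+01, -2.74326181e+01,  6.44026673e-02,
        1.87895430e-02, -2.14724741e-05]), 'ee_pos': array([ 267.14347405, -564.75567827,  403.96777982]), 'orientation': array([-3.06392543e+00, -6.88072287e-01,  4.97353744e-04]), 'ft_force': array([-0.46782656, -0.64383829, -0.65687256]), 'moment': array([ 0.00359775,  0.05055015, -0.01354181]), 'grasp_force': 0.0, 'width': 87.64351141284929}
```

View pics/top0.png

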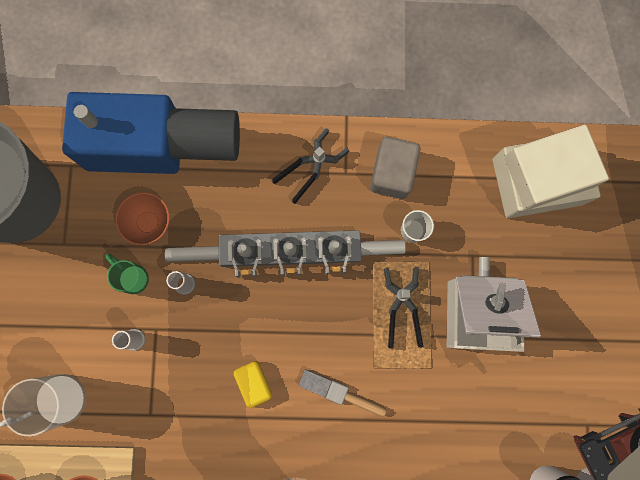

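View pics/side0.png

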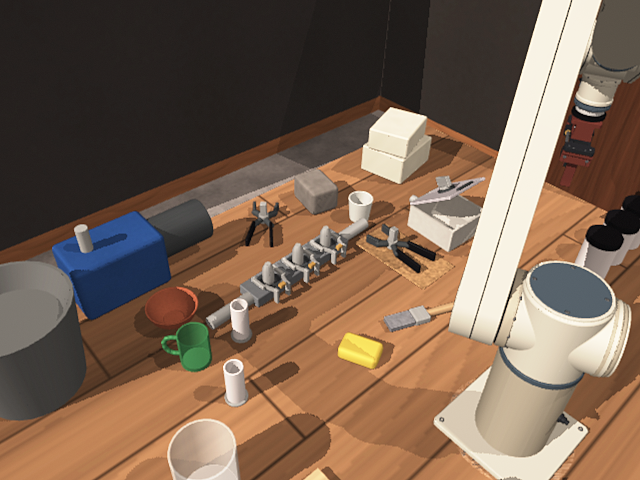

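Top view: the pliers-like things are at (317,155) (black, jaws up-right) and (404,296) (on the mat). The one on the mat is farther right, so it fits the description. The tubes are at (180,283) and (128,340), the block's spigots at (245,248), (289,246) and (335,244), and the hatch at (497,302). The side view agrees and shows two tubes.

Run:
```python
import cv2
im=cv2.imread('pics/top0.png')
cv2.imwrite('pics/c1.png',cv2.resize(im[220:375,365:550],None,fx=3.8,fy=3.8,interpolation=cv2.INTER_CUBIC))
cv2.imwrite('pics/c2.png',cv2.resize(im[225:360,105:370],None,fx=3,fy=3,interpolation=cv2.INTER_CUBIC))
```

```text
(no output)
```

View pics/c1.png

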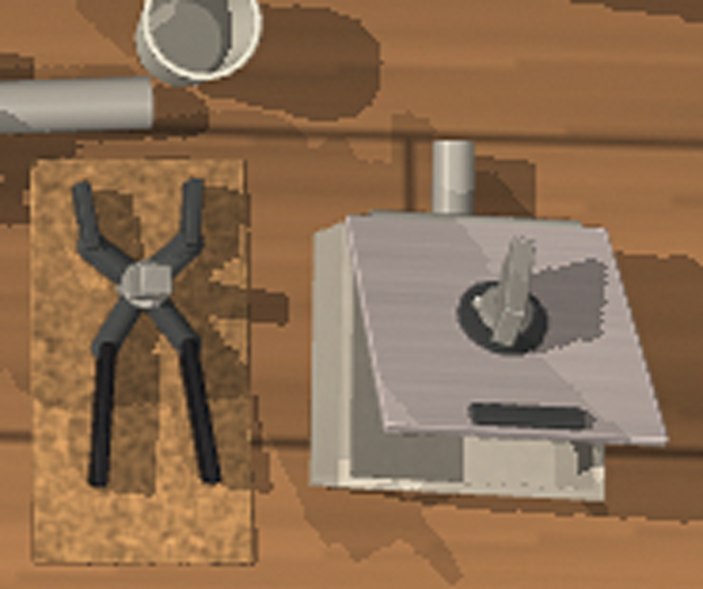

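View pics/c2.png

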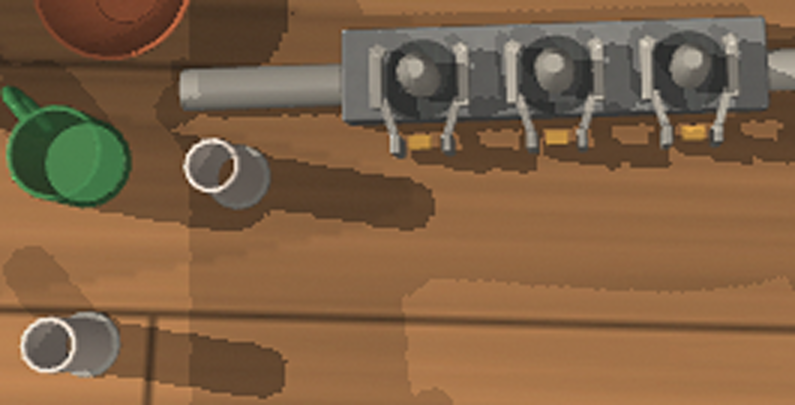

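The crops confirm the pliers on the mat: post top at about (404.5,293), jaws up. The hatch strip is at (504.6,329) and the fastener wing runs (501,285)–(498,307). The tube rims are at (175.3,280) and (121,340). The spigot tops are at (242,247), (288.7,246) and (334.3,245).

Run:
```python
from h import *
T=np.load('top.npz');S=np.load('side.npz')
im=T['im'];K,E=T['K'],T['E']
def p(n,c,o,s,z): 
    u=np.array(c)/s+o; print(n,u.round(1),onz(K,E,*u,z).round(1))
o1=np.array([365,220]);o2=np.array([105,225])
for n,c,z in[('jawL',(82,185),18),('jawR',(193,183),18),('post',(150,276),65),('handL',(97,485),29),('handR',(212,482),29),
 ('matTL',(32,160),3),('matTR',(245,160),3),('matBL',(34,563),3),('matBR',(255,563),3),('hingeL',(350,216),75),('hingeR',(605,230),75),('boxFL',(312,485),70),('boxFR',(604,498),70),('boxBL',(314,232),70)]: p(n,c,o1,3.8,z)
for n,c,z in[('sp0',(411,66),88),('sp1',(551,63),88),('sp2',(688,60),88),('e0a',(396,140),50),('e0b',(447,140),50),('e1a',(531,136),50),('e1b',(583,136),50),('e2a',(667,133),50),('e2b',(719,131),50),('tubeA',(211,165),100),('tubeB',(48,345),100),('tubeAfoot',(244,178),6),('blkTL',(343,31),30),('blkTR',(765,17),30),('blkBL',(345,122),30),('blkBR',(768,108),30)]: p(n,c,o2,3,z)
# side check
for n,u,z in [('tubeA',(239,304),100),('tubeB',(234,367),100)]: print('side',n,onz(S['K'],S['E'],*u,z).round(1))
# hatch two-view triangulation strip
h=S['im'][150:290,330:520]; cv2.imwrite('pics/c3.png',cv2.resize(h,None,fx=4,fy=4,interpolation=cv2.INTER_CUBIC))
```

```text
jawL [386.6 268.7] [ 580.7 -191.8   18. ]
jawR [415.8 268.2] [ 583.7 -258.3   18. ]
post [404.5 292.6] [ 524.  -224.7   65. ]
handL [390.5 347.6] [ 404.8 -200.1   29. ]
handR [420.8 346.8] [ 408.1 -267.    29. ]
matTL [373.4 262.1] [ 596.8 -163.5    3. ]
matTR [429.5 262.1] [ 600.2 -292.7    3. ]
matBL [373.9 368.2] [ 358.4 -166.9    3. ]
matBR [432.1 368.2] [ 361.4 -297.3    3. ]
hingeL [457.1 276.8] [ 560.4 -337.6   75. ]
hingeR [524.2 280.5] [ 556.2 -484.1   75. ]
boxFL [447.1 347.6] [ 408.4 -315.5   70. ]
boxFR [523.9 351.1] [ 405.1 -480.8   70. ]
boxBL [447.6 281.1] [ 551.2 -318.    70. ]
sp0 [242. 247.] [611.2 129.7  88. ]
sp1 [288.7 246. ] [616.1  29.5  88. ]
sp2 [334.3 245. ] [621.  -68.9  88. ]
e0a [237.  271.7] [561.6 142.3  50. ]
e0b [254.  271.7] [562.6 105.   50. ]
e1a [282.  270.3] [567.2  43.6  50. ]
e1b [299.3 270.3] [568.2   5.4  50. ]
e2a [327.3 269.3] [572.1 -56.3  50. ]
e2b [344.7 268.7] [574.6 -94.6  50. ]
tubeA [175.3 280. ] [535.4 265.4 100. ]
tubeB [121. 340.] [408.1 369.8 100. ]
tubeAfoot [186.3 284.3] [534.4 260.3   6. ]
blkTL [219.3 235.3] [644.8 187.9  30. ]
blkTR [360.  230.7] [ 664.3 -129.3   30. ]
blkBL [220.  265.7] [576.1 183.1  30. ]
blkBR [361. 261.] [ 595.1 -132.4   30. ]
side tubeA [537.2 262.8 100. ]
side tubeB [407.3 368.  100. ]
```

View pics/c3.png

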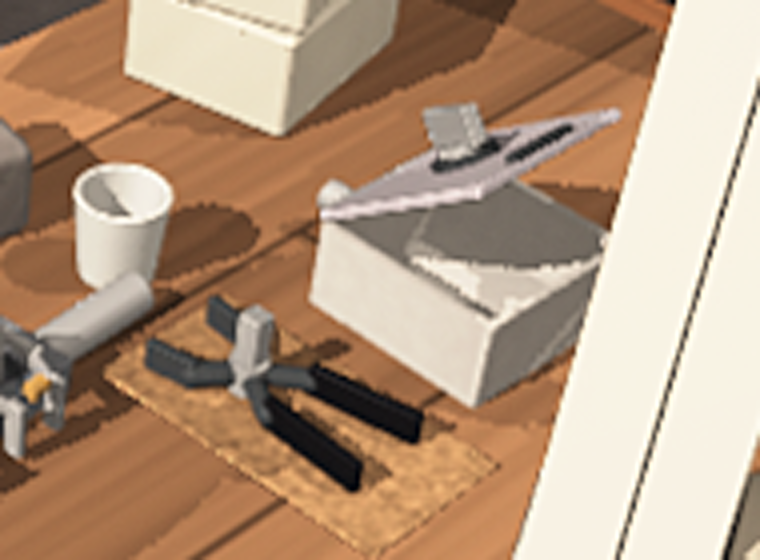

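step_arm([
  [[0.3, 0.92, 0, 0, 0, 0, 0.7], [0.3, 0.92, 0, 0, 0, 0, 0.7], [0.3, 0.92, 0, 0, 0, 0, 0.7], [0.3, 0.92, 0, 0, 0, 0, 0.7], [0.3, 0.92, 0, 0, 0, 0, 0.7]],
])

```text
t: 0.72
ee_pos: [342.4, -333.4, 404.5]
orientation: [-3.065, -0.688, 0.0]
ft_force: [0.1, 0.3, 0.7]
width: 61.3
grasp_force: 0.0
```

step_arm([
  [[0.3, 0.92, 0, 0, 0, 0, 0.7], [0.3, 0.92, 0, 0, 0, 0, 0.7], [0.3, 0.92, 0, 0, 0, 0, 0.7], [0.3, 0.92, 0, 0, 0, 0, 0.7], [0.3, 0.92, 0, 0, 0, 0, 0.7]],
])

```text
t: 1.35
ee_pos: [417.4, -103.4, 404.6]
orientation: [3.065, 0.688, 0.0]
ft_force: [0.3, 0.3, -1.0]
width: 61.4
grasp_force: 0.0
```

step_arm([
  [[0.3, 0.92, 0, 0, 0, 0, 0.7], [0.3, 0.92, 0, 0, 0, 0, 0.7], [0.3, 0.92, 0, 0, 0, 0, 0.7], [0.3, 0.92, 0, 0, 0, 0, 0.7], [0, 0, 0, 0, 0, 0, 0.7]],
])

```text
t: 1.98
ee_pos: [477.8, 81.4, 404.5]
orientation: [-3.064, -0.694, -0.0]
ft_force: [0.3, -0.5, -0.3]
width: 61.5
grasp_force: 0.0
```

step_arm([
  [[0.29, 0.91, 0, 0, 0, 0, 0.7], [0.29, 0.91, 0, 0, 0, 0, 0.7], [0.29, 0.91, 0, 0, 0, 0, 0.7], [0.3, 0.92, 0, 0, 0, 0, 0.7], [0, 0, -0.8, 0, 0, 0, 0.7]],
])

```text
t: 2.6
ee_pos: [537.6, 263.6, 366.7]
orientation: [-3.063, -0.691, -0.011]
ft_force: [0.2, -0.1, -1.0]
width: 61.6
grasp_force: 0.0
```

Run:
```python
from h import *
a,_,_=shot('side','s1.png')
cv2.imwrite('pics/c4.png',cv2.resize(a[150:420,140:400],None,fx=2.2,fy=2.2,interpolation=cv2.INTER_CUBIC))
```

```text
(no output)
```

View pics/c4.png

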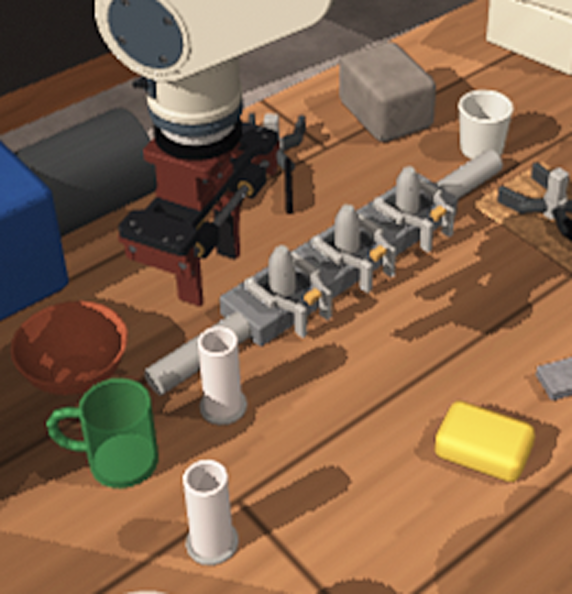

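Tube A still stands: its rim is at side pixel (239,305), with the open fingers above it. Now I'll descend and grip.

step_arm([
  [[-0.02, 0, -0.8, 0, 0, 0, 0.7], [0, 0, -0.8, 0, 0, 0, 0.7], [0, 0, -0.8, 0, 0, 0, 0.7], [0, 0, -0.15, 0, 0, 0, 0.7], [0, 0, 0, 0, 0, 0, 0.1]],
])

```text
t: 3.28
ee_pos: [535.0, 260.9, 237.7]
orientation: [3.065, 0.687, -0.001]
ft_force: [0.4, -0.2, 0.4]
width: 54.5
grasp_force: 0.0
```

step_arm([
  [[0, 0, 0, 0, 0, 0, 0.1], [0, 0, 0, 0, 0, 0, 0.1], [0, 0, 0, 0, 0, 0, 0.1], [0, 0, 0, 0, 0, 0, 0.1], [0, 0, 0.1, 0, 0, 0, 0.1]],
])

```text
t: 3.9
ee_pos: [534.7, 261.6, 242.5]
orientation: [-3.065, -0.689, 0.0]
ft_force: [0.5, -0.6, -1.0]
width: 37.3
grasp_force: 30.0
```

step_arm([
  [[0, 0, 0.9, 0, 0, 0, 0.1], [0, 0, 0.9, 0, 0, 0, 0.1], [0, 0, 0.9, 0, 0, 0, 0.1], [0, 0, 0, 0, 0, 0, 0.1], [0.3, -0.9, 0, 0, 0, 0, 0.1]],
])

```text
t: 4.53
ee_pos: [549.0, 217.9, 377.2]
orientation: [-3.063, -0.694, -0.001]
ft_force: [-0.7, -0.4, -0.6]
width: 37.3
grasp_force: 30.0
```

step_arm([
  [[0.32, -0.94, 0, 0, 0, 0, 0.1], [0.32, -0.94, 0, 0, 0, 0, 0.1], [0.32, -0.94, 0, 0, 0, 0, 0.1], [0.32, -0.94, 0, 0, 0, 0, 0.1], [0, 0, -0.8, 0, 0, 0, 0.1]],
])

```text
t: 5.15
ee_pos: [615.5, 25.4, 338.3]
orientation: [3.065, 0.682, 0.008]
ft_force: [0.2, 0.1, -2.1]
width: 36.9
grasp_force: 30.0
```

Run:
```python
from h import *
a,K,E=shot('side','s2.png');b,K2,E2=shot('top','t2.png')
A=cv2.resize(a[170:310,220:370],None,fx=3.6,fy=3.6,interpolation=cv2.INTER_CUBIC);B=cv2.resize(b[190:290,230:350],None,fx=2.4,fy=5.04,interpolation=cv2.INTER_CUBIC)
B=cv2.resize(b[180:300,235:350],None,fx=2.2,fy=2.2,interpolation=cv2.INTER_CUBIC)
c=np.zeros((504,800,3),np.uint8);c[:,:540]=A;c[:B.shape[0],545:545+B.shape[1]]=B
cv2.imwrite('pics/c5.png',c); print(readout.get_obs()['ee_pos'])
```

```text
[611.75013051  27.49244628 332.3755521 ]
```

View pics/c5.png

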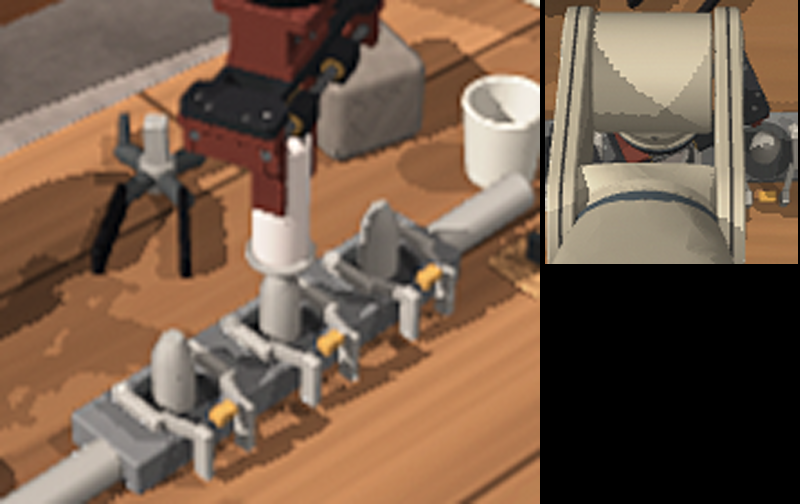

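Tube held over the middle spigot. Flange is centred at about side pixel (298,242), with the spigot below it at (298,255).

Run:
```python
from h import *
S=np.load('side.npz');K,E=S['K'],S['E']
def q(u,v,z):print((u,v,z),onz(K,E,u,v,z).round(1))
# flange outline ellipse: left edge crop247, right 315, bottom 278 
im=cv2.imread('pics/s2.png')
th=np.linspace(0,2*np.pi,60)
for c in [(613.3,29.5),(611.7,27.5),(616,28.3)]:
  for z in(94.5,100.5):
    P=np.array([proj(K,E,(c[0]+24.5*np.cos(t),c[1]+24.5*np.sin(t),z)) for t in th]); P=(P-[220,170])*3.6
    print(c,z,'u',P[:,0].min().round(),P[:,0].max().round(),'v',P[:,1].min().round(),P[:,1].max().round())
for z in(55,65,75):
  print([((proj(K,E,(616+dx,28.3+dy,z))-[220,170])*3.6).round(1) for dx,dy in((0,0),(9.6,10.9),(-9.6,-10.9))])
S0=S['im']
for n,p in(('p0',(610.3,128.1,88)),('p1',(616,28.3,88)),('p2',(621.8,-71.5,88))):print(n,((proj(K,E,p)-[220,170])*3.6).round(1))
```

```text
(613.3, 29.5) 94.5 u 246.0 317.0 v 243.0 289.0
(613.3, 29.5) 100.5 u 245.0 317.0 v 236.0 282.0
(611.7, 27.5) 94.5 u 249.0 320.0 v 243.0 289.0
(611.7, 27.5) 100.5 u 249.0 321.0 v 236.0 282.0
(616, 28.3) 94.5 u 244.0 315.0 v 240.0 286.0
(616, 28.3) 100.5 u 244.0 316.0 v 233.0 279.0
[array([279.6, 305.6]), array([258.9, 305.3]), array([300.3, 305.9])]
[array([279.7, 294.9]), array([258.9, 294.6]), array([300.5, 295.2])]
[array([279.8, 284.1]), array([258.9, 283.8]), array([300.7, 284.4])]
p0 [170.8 337.2]
p1 [279.9 269.9]
p2 [380.5 207.7]
```

step_arm([
  [[0.05, 0, -0.2, 0, 0, 0, 0.1], [0, 0, -0.2, 0, 0, 0, 0.1], [0, 0, -0.2, 0, 0, 0, 0.1], [0, 0, 0, 0, 0, 0, 0.1], [0, 0, 0, 0, 0, 0, 0.1]],
])

```text
t: 5.88
ee_pos: [616.1, 28.3, 307.0]
orientation: [3.064, 0.689, -0.001]
ft_force: [0.8, -5.3, -2.8]
width: 37.2
grasp_force: 30.0
```

step_arm([
  [[0, -0.04, 0, 0, 0, 0, 0.1], [0, 0, -0.2, 0, 0, 0, 0.1], [0, 0, -0.2, 0, 0, 0, 0.1], [0, 0, 0, 0, 0, 0, 0.1], [0, 0, 0, 0, 0, 0, 0.1]],
])

```text
t: 6.5
ee_pos: [616.3, 26.6, 287.0]
orientation: [-3.065, -0.688, 0.0]
ft_force: [0.4, 0.6, -0.5]
width: 37.4
grasp_force: 30.0
```

Free-sliding. On to the seat.

step_arm([
  [[0, 0, -0.2, 0, 0, 0, 0.1], [0, 0, -0.1, 0, 0, 0, 0.1], [0, 0, -0.04, 0, 0, 0, 0.1], [0, 0, -0.04, 0, 0, 0, 0.1], [0, 0, 0, 0, 0, 0, 0.1]],
])

```text
t: 7.12
ee_pos: [616.3, 26.5, 268.6]
orientation: [-3.065, -0.688, -0.0]
ft_force: [-2.2, -0.4, 2.9]
width: 37.0
grasp_force: 30.0
```

step_arm([
  [[0, 0, -0.04, 0, 0, 0, 0.1], [0, 0, -0.04, 0, 0, 0, 0.1], [0, 0, 0, 0, 0, 0, 0.1], [0, 0, 0, 0, 0, 0, 0.1], [0, 0, 0, 0, 0, 0, 0.1]],
])

```text
t: 7.75
ee_pos: [616.7, 26.7, 268.1]
orientation: [3.065, 0.688, 0.004]
ft_force: [-10.1, 0.0, 31.3]
width: 37.4
grasp_force: 30.0
```

step_arm([
  [[0, 0, 0.06, 0, 0, 0, 0.7], [0, 0, 0, 0, 0, 0, 0.7], [0, 0, 0, 0, 0, 0, 0.7], [0, 0, 0.5, 0, 0, 0, 0.7], [0, 0, 1, 0, 0, 0, 0.7]],
])

```text
t: 8.38
ee_pos: [615.5, 26.5, 340.3]
orientation: [-3.064, -0.688, 0.009]
ft_force: [1.0, 0.7, -0.3]
width: 61.6
grasp_force: 0.0
```

step_arm([
  [[-0.5, 0.8, 0.7, 0, 0, 0, 0.7], [-0.5, 0.85, 0, 0, 0, 0, 0.7], [-0.5, 0.85, 0, 0, 0, 0, 0.7], [-0.5, 0.85, 0, 0, 0, 0, 0.7], [-0.5, 0.85, 0, 0, 0, 0, 0.7]],
])

```text
t: 9.0
ee_pos: [490.3, 237.7, 376.8]
orientation: [3.065, 0.688, -0.001]
ft_force: [0.9, 0.4, -0.2]
width: 61.4
grasp_force: 0.0
```

step_arm([
  [[-0.5, 0.85, 0, 0, 0, 0, 0.7], [-0.5, 0.85, 0, 0, 0, 0, 0.7], [-0.5, 0.85, 0, 0, 0, 0, 0.7], [0, 0, 0, 0, 0, 0, 0.7], [0, 0, 0, 0, 0, 0, 0.7]],
])

```text
t: 9.62
ee_pos: [416.2, 363.8, 376.7]
orientation: [3.064, 0.689, -0.001]
ft_force: [-0.4, 0.3, 0.4]
width: 61.5
grasp_force: 0.0
```

Run:
```python
from h import *
a,K,E=shot('side','s3.png')
S=np.load('side.npz')
d=cv2.absdiff(a,S['im']).max(2)
# tube B unchanged?
print('tubeB diff',d[355:410,220:250].mean(), 'pliers',d[220:275,360:440].mean(),'block',d[230:310,240:350].mean())
print(readout.get_obs()['ee_pos'])
# white rim of tube B
g=cv2.cvtColor(a,cv2.COLOR_BGR2HSV); m=((g[...,1]<40)&(g[...,2]>150)).astype(np.uint8)[350:405,215:255]
ys,xs=np.nonzero(m);print(xs.min()+215,xs.max()+215,ys.min()+350,ys.max()+350)
for c in[(407.7,369)]:
  P=np.array([proj(K,E,(c[0]+19.5*np.cos(t),c[1]+19.5*np.sin(t),100)) for t in np.linspace(0,6.28,60)]);print(P.min(0),P.max(0))
```

```text
tubeB diff 5.357575757575757 pliers 11.348181818181818 block 33.92068181818182
[416.59937981 363.39868845 376.84655183]
223 244 359 404
[223.31453477 359.03296285] [243.51437858 375.48396522]
```

step_arm([
  [[-0.17, 0.11, -0.5, 0, 0, 0, 0.7], [0, 0, -0.9, 0, 0, 0, 0.7], [0, 0, -0.9, 0, 0, 0, 0.7], [0, 0, -0.48, 0, 0, 0, 0.7], [0, 0, 0, 0, 0, 0, 0.7]],
])

```text
t: 10.3
ee_pos: [408.0, 368.0, 236.4]
orientation: [3.064, 0.685, -0.006]
ft_force: [0.6, 0.0, 0.5]
width: 61.3
grasp_force: 0.0
```

step_arm([
  [[0, 0, 0, 0, 0, 0, 0.1], [0, 0, 0, 0, 0, 0, 0.1], [0, 0, 0, 0, 0, 0, 0.1], [0, 0, 0, 0, 0, 0, 0.1], [0, 0, 0, 0, 0, 0, 0.1]],
])

```text
t: 10.92
ee_pos: [408.2, 369.8, 239.3]
orientation: [-3.064, -0.689, -0.003]
ft_force: [0.7, -2.8, 7.0]
width: 38.1
grasp_force: 30.0
```

step_arm([
  [[0, 0, 0.9, 0, 0, 0, 0.1], [0, 0, 0.9, 0, 0, 0, 0.1], [0, 0, 0.96, 0, 0, 0, 0.1], [0.58, -0.69, 0, 0, 0, 0, 0.1], [0.58, -0.69, 0, 0, 0, 0, 0.1]],
])

```text
t: 11.55
ee_pos: [466.0, 300.1, 377.4]
orientation: [-3.064, -0.691, -0.003]
ft_force: [0.2, -0.2, -1.9]
width: 37.9
grasp_force: 30.0
```

step_arm([
  [[0.58, -0.69, 0, 0, 0, 0, 0.1], [0.58, -0.69, 0, 0, 0, 0, 0.1], [0.58, -0.69, 0, 0, 0, 0, 0.1], [0.58, -0.69, 0, 0, 0, 0, 0.1], [0.58, -0.69, 0, 0, 0, 0, 0.1]],
])

```text
t: 12.18
ee_pos: [611.3, 126.9, 376.3]
orientation: [-3.065, -0.688, 0.0]
ft_force: [0.4, -0.1, -0.8]
width: 37.8
grasp_force: 30.0
```

step_arm([
  [[0, 0, -0.86, 0, 0, 0, 0.1], [0, 0, 0, 0, 0, 0, 0.1], [0, 0, 0, 0, 0, 0, 0.1], [0, 0, 0, 0, 0, 0, 0.1], [0, 0, 0, 0, 0, 0, 0.1]],
])

```text
t: 12.8
ee_pos: [610.9, 128.5, 334.5]
orientation: [3.065, 0.689, 0.003]
ft_force: [0.3, 0.9, -0.4]
width: 38.1
grasp_force: 30.0
```

Run:
```python
from h import *
a,K,E=shot('side','s4.png')
cv2.imwrite('pics/c6.png',cv2.resize(a[170:320,210:370],None,fx=4,fy=4,interpolation=cv2.INTER_CUBIC)); print([readout.get_obs()[k] for k in('ee_pos','ft_force','qpos')])
for n,p in(('p0top',(611,128.3,88)),('fl',(611,128.3,96)),('A top',(617,28.5,130)),('Afoot',(617,28.5,30))):print(n,((proj(K,E,p)-[210,170])*4).round(1))
```

```text
[array([610.8199565 , 128.44218283, 334.22632442]), array([-0.38535712,  0.215071  , -0.02621669]), array([1.88189958e-01, 5.05475908e-01, 1.68072962e+00, 1.52500355e-05,
       9.53824215e-01, 1.31658913e+00])]
p0top [228.7 374.2]
fl [228.3 364.3]
A top [350. 247.]
Afoot [349.3 368.2]
```

View pics/c6.png

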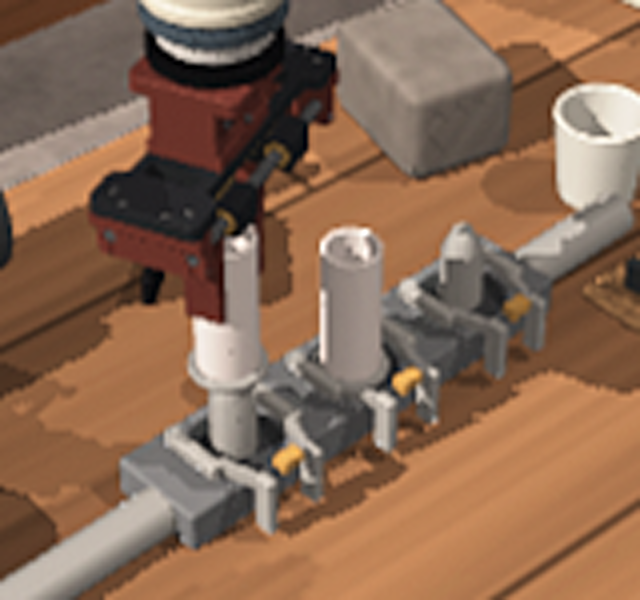

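Tube A is seated, its rim at crop (351,245). Tube B's flange centre, at crop x 227, sits about 6 px left of its spigot at 234, so I shift it roughly 2.5 mm.

step_arm([
  [[-0.02, -0.05, -0.1, 0, 0, 0, 0.1], [0, 0, -0.2, 0, 0, 0, 0.1], [0, 0, -0.2, 0, 0, 0, 0.1], [0, 0, 0, 0, 0, 0, 0.1], [0, 0, 0, 0, 0, 0, 0.1]],
])

```text
t: 13.48
ee_pos: [609.9, 125.6, 308.0]
orientation: [-3.065, -0.688, 0.0]
ft_force: [1.1, -0.0, -1.2]
width: 38.4
grasp_force: 30.0
```

step_arm([
  [[0, 0, -0.2, 0, 0, 0, 0.1], [0, 0, -0.2, 0, 0, 0, 0.1], [0, 0, -0.2, 0, 0, 0, 0.1], [0, 0, -0.1, 0, 0, 0, 0.1], [0, 0, 0, 0, 0, 0, 0.1]],
])

```text
t: 14.1
ee_pos: [609.9, 125.6, 272.6]
orientation: [-3.065, -0.688, 0.0]
ft_force: [3.2, 2.2, -2.1]
width: 37.8
grasp_force: 30.0
```

step_arm([
  [[0, 0, -0.05, 0, 0, 0, 0.1], [0, 0, -0.04, 0, 0, 0, 0.1], [0, 0, 0, 0, 0, 0, 0.1], [0, 0, 0, 0, 0, 0, 0.1], [0, 0, 0, 0, 0, 0, 0.1]],
])

```text
t: 14.72
ee_pos: [610.0, 125.5, 269.3]
orientation: [3.065, 0.688, 0.001]
ft_force: [0.6, 0.4, 5.9]
width: 37.5
grasp_force: 30.0
```

step_arm([
  [[0, 0, -0.04, 0, 0, 0, 0.1], [0, 0, -0.04, 0, 0, 0, 0.1], [0, 0, 0, 0, 0, 0, 0.1], [0, 0, 0, 0, 0, 0, 0.1], [0, 0, 0, 0, 0, 0, 0.1]],
])

```text
t: 15.35
ee_pos: [610.4, 125.7, 268.7]
orientation: [3.065, 0.689, 0.005]
ft_force: [-7.0, -1.3, 31.4]
width: 37.9
grasp_force: 30.0
```

step_arm([
  [[0, 0, 0.06, 0, 0, 0, 0.7], [0, 0, 0, 0, 0, 0, 0.7], [0, 0, 0, 0, 0, 0, 0.7], [0, 0, 0.6, 0, 0, 0, 0.7], [0, 0, 1, 0, 0, 0, 0.7]],
])

```text
t: 15.98
ee_pos: [609.0, 125.3, 345.9]
orientation: [-3.065, -0.688, 0.009]
ft_force: [0.3, 0.3, 0.8]
width: 61.3
grasp_force: 0.0
```

step_arm([
  [[-0.21, -0.7, 0.7, 0, 0, -0.94, 0.7], [-0.22, -0.9, 0, 0, 0, -0.94, 0.7], [-0.22, -0.9, 0, 0, 0, -0.94, 0.7], [-0.22, -0.9, 0, 0, 0, -0.94, 0.7], [-0.22, -0.9, 0, 0, 0, -0.94, 0.7]],
])

```text
t: 16.6
ee_pos: [554.6, -90.8, 382.1]
orientation: [-3.136, -0.175, 0.002]
ft_force: [0.8, -0.3, -0.8]
width: 61.6
grasp_force: 0.0
```

step_arm([
  [[-0.22, -0.9, 0, 0, 0, -0.95, 0.6], [-0.22, -0.9, 0, 0, 0, 0, 0.6], [-0.22, -0.9, 0, 0, 0, 0, 0.6], [0, 0, 0, 0, 0, 0, 0.6], [0, 0, 0, 0, 0, 0, 0.6]],
])

```text
t: 17.23
ee_pos: [522.1, -224.2, 382.1]
orientation: [-3.14, -0.073, 0.002]
ft_force: [0.3, -0.4, 0.2]
width: 52.9
grasp_force: 0.0
```

Run:
```python
from h import *
a,K,E=shot('side','s5.png');b,_,_=shot('top','t5.png')
S=np.load('side.npz')
d=cv2.absdiff(a,S['im']).max(2);print('pliers diff',d[220:275,360:440].mean())
cv2.imwrite('pics/c7.png',cv2.resize(a[170:300,230:470],None,fx=3.3,fy=3.3,interpolation=cv2.INTER_CUBIC)); print([readout.get_obs()[k] for k in('ee_pos','ft_force','orientation')])
for n,p in(('post top',(523,-227,65)),('jawL',(580.7,-191.8,18)),('A top',(617,28.5,130)),('Btop',(610.5,126,130))):print(n,((proj(K,E,p)-[230,170])*3.3).round(1))
```

```text
pliers diff 17.826136363636362
[array([ 522.44181132, -223.3829956 ,  382.33450042]), array([-0.52772016, -0.71556081, -0.78169849]), array([-3.14012012e+00, -7.61986351e-02,  1.03097391e-03])]
post top [539.9 193.9]
jawL [453.1 221.5]
A top [222.8 203.8]
Btop [124. 264.]
```

View pics/c7.png

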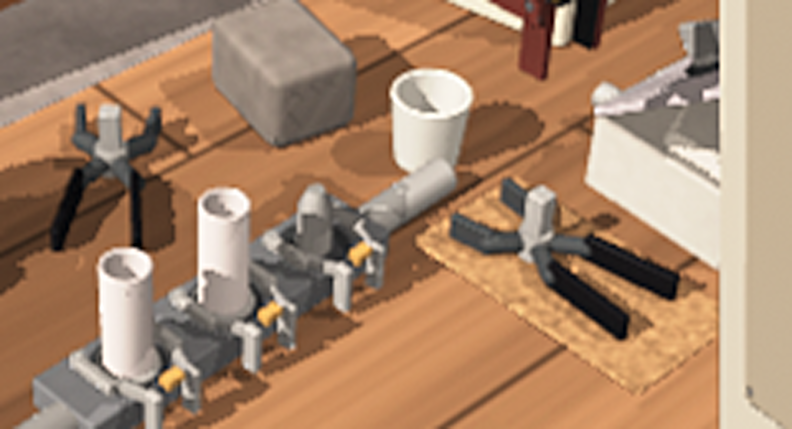

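Tubes are both seated, their rims at crop (223,203) and (125,264). The pliers are still on the mat with the post top at (540,191), as predicted. Descend and grip the post.

step_arm([
  [[0, -0.05, -0.9, 0, 0, 0, 0.6], [0, 0, -0.9, 0, 0, 0, 0.6], [0, 0, -0.9, 0, 0, 0, 0.6], [0, 0, -0.5, 0, 0, 0, 0.6], [0, 0, -0.16, 0, 0, 0, 0.6]],
])

```text
t: 17.95
ee_pos: [522.1, -225.6, 213.1]
orientation: [-3.139, -0.077, 0.004]
ft_force: [0.4, -1.1, 0.3]
width: 52.3
grasp_force: 0.0
```

step_arm([
  [[0, 0, 0, 0, 0, 0, 0], [0, 0, 0, 0, 0, 0, 0], [0, 0, 0, 0, 0, 0, 0], [0, 0, 0, 0, 0, 0, 0], [0, 0, 0, 0, 0, 0, 0]],
])

```text
t: 18.58
ee_pos: [522.6, -227.3, 215.6]
orientation: [3.14, 0.074, 0.003]
ft_force: [-0.1, -1.4, 6.6]
width: 17.7
grasp_force: 30.0
```

step_arm([
  [[0, 0, 0.6, 0, 0, 0, 0], [0, 0, 0.8, 0, 0, 0.15, 0], [-0.74, 0, 0, 0, 0, 0, 0], [0, 0.8, 0, 0, 0, 0, 0], [0, 0.8, 0, 0, 0, 0, 0]],
])

```text
t: 19.2
ee_pos: [484.4, -146.5, 284.7]
orientation: [-3.14, -0.087, 0.0]
ft_force: [0.6, 0.5, -3.0]
width: 17.6
grasp_force: 30.0
```

step_arm([
  [[0, 0.8, 0, 0, 0, 0, 0], [0, 0.8, 0, 0, 0, 0, 0], [0, 0.9, 0, 0, 0, 0, 0], [0, 0.83, 0, 0, 0, 0, 0], [0, 0, 0, 0, 0, 0, 0]],
])

```text
t: 19.82
ee_pos: [484.8, 21.6, 284.5]
orientation: [-3.14, -0.096, 0.001]
ft_force: [0.9, 0.7, -2.2]
width: 18.3
grasp_force: 30.0
```

step_arm([
  [[0, 0, -0.5, 0, 0, 0, 0], [0, 0, -0.5, 0, 0, 0, 0], [0, 0, 0, 0, 0, 0, 0], [0, 0, 0, 0, 0, 0, 0], [0, 0, 0, 0, 0, 0, 0]],
])

```text
t: 20.45
ee_pos: [485.7, 19.3, 235.6]
orientation: [3.14, 0.09, 0.003]
ft_force: [-0.1, 0.0, -2.3]
width: 17.5
grasp_force: 30.0
```

Run:
```python
from h import *
a,K,E=shot('side','s6.png');b,K2,E2=shot('top','t6.png')
A=cv2.resize(a[210:350,250:390],None,fx=4,fy=4,interpolation=cv2.INTER_CUBIC);B=cv2.resize(b[240:380,240:300],None,fx=4,fy=4,interpolation=cv2.INTER_CUBIC)
cv2.imwrite('pics/c8.png',np.hstack([A,B])); print([readout.get_obs()[k].round(3) for k in('ee_pos','ft_force','orientation')])
def P(K,E,p,o):return ((proj(K,E,p)-o)*4).round(0)
for n,p in(('ear mid',(567.3,24.8,50)),('A top',(617,28.5,130)),('pivot',(485.4,20,20))):print(n,P(K,E,p,[250,210]),P(K2,E2,p,[240,240])+[560,0])
```

```text
[array([485.551,  19.401, 235.467]), array([-0.347,  0.572, -3.406]), array([3.14e+00, 9.10e-02, 2.00e-03])]
ear mid [246. 223.] [762. 122.]
A top [190.  87.] [755.  10.]
pivot [339. 326.] [767. 274.]
```

View pics/c8.png

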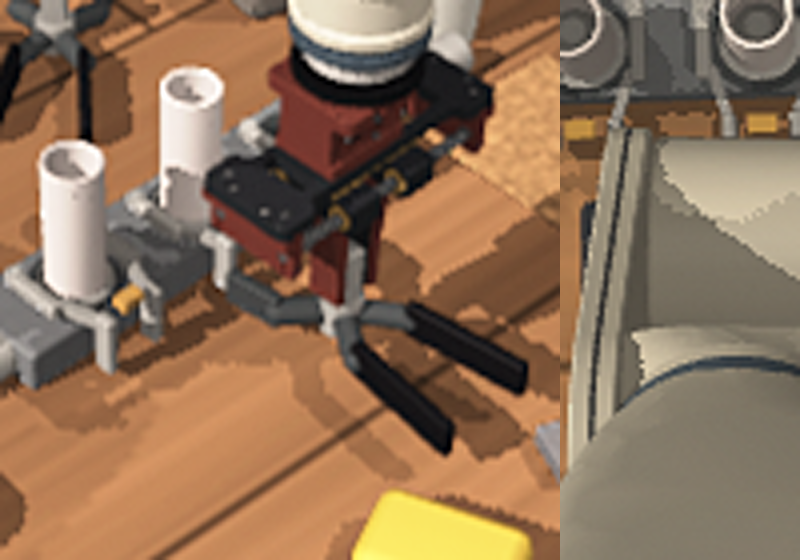

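The pliers hang level in front of the middle collar (pivot at crop (335,318)), with the jaws pointing at its ears.

step_arm([
  [[0, 0, -0.3, 0, 0, 0, 0], [0, 0.01, -0.12, 0, 0, 0, 0], [0.2, 0.01, 0, 0, 0, 0, 0], [0.2, 0.01, 0, 0, 0, 0, 0], [0.23, 0.02, 0, 0, 0, 0, 0]],
])

```text
t: 21.18
ee_pos: [517.5, 22.1, 213.5]
orientation: [-3.14, -0.091, -0.0]
ft_force: [0.2, 0.6, -2.7]
width: 17.4
grasp_force: 30.0
```

step_arm([
  [[0, 0, 0, 0, 0, 0, 0], [0, 0, 0, 0, 0, 0, 0], [0, 0, -0.05, 0, 0, 0, 0], [0, 0, 0, 0, 0, 0, 0], [0, 0, 0, 0, 0, 0, 0]],
])

```text
t: 21.8
ee_pos: [516.4, 22.0, 212.3]
orientation: [-3.14, -0.091, 0.0]
ft_force: [-3.4, 0.2, 13.6]
width: 17.9
grasp_force: 30.0
```

step_arm([
  [[0, 0, 0.03, 0, 0, 0, 0.5], [0, 0, 0, 0, 0, 0, 0.5], [0, 0, 0, 0, 0, 0, 0.5], [0, 0, 0.5, 0, 0, 0, 0.5], [0, 0, 0.7, 0, 0, 0, 0.5]],
])

```text
t: 22.42
ee_pos: [516.3, 22.0, 272.4]
orientation: [-3.14, -0.091, 0.004]
ft_force: [0.4, -0.6, -0.1]
width: 43.8
grasp_force: 0.0
```

step_arm([
  [[-0.75, -0.05, 0, 0, 0, 0, 1], [-0.75, -0.05, 0, 0, 0, 0, 1], [0, 0, 0, 0, 0, 0, 1], [0, 0, 0, 0, 0, 0, 1], [0, 0, 0, 0, 0, 0, 1]],
])

```text
t: 23.05
ee_pos: [443.0, 17.1, 272.8]
orientation: [3.14, 0.091, 0.002]
ft_force: [0.5, -0.2, 1.0]
width: 87.1
grasp_force: 0.0
```

Run:
```python
from h import *
a,K,E=shot('side','s7.png')
cv2.imwrite('pics/c9.png',cv2.resize(a[230:350,265:395],None,fx=5,fy=5,interpolation=cv2.INTER_CUBIC)); print([readout.get_obs()[k].round(3) for k in('ee_pos','ft_force','orientation')])
def P(p):return ((proj(K,E,p)-[265,230])*5).round(0)
for n,p in(('post top',(517,22,62)),('ear mid',(567.3,24.8,50)),('handles',(442,17.6,26))):print(n,P(p))
```

```text
[array([442.777,  17.073, 272.683]), array([-0.632, -0.322, -0.079]), array([3.14e+00, 9.10e-02, 1.00e-03])]
post top [306. 212.]
ear mid [232. 179.]
handles [416. 345.]
```

View pics/c9.png

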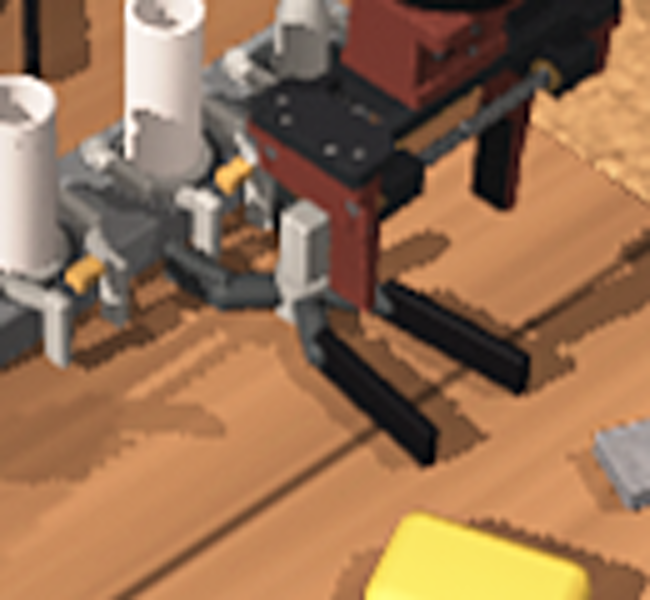

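The jaws sit around the middle collar's ears (left jaw at crop (180,260), outside the ear at (205,215)), and the post is at (304,205) as predicted. Squeezing the handles.

step_arm([
  [[0, 0, -0.8, 0, 0, 0, 1], [0, 0, -0.6, 0, 0, 0, 1], [0, 0, -0.2, 0, 0, 0, 1], [0, 0, -0.12, 0, 0, 0, 1], [0, 0, 0, 0, 0, 0, 1]],
])

```text
t: 23.72
ee_pos: [442.1, 17.1, 186.9]
orientation: [3.14, 0.091, 0.001]
ft_force: [0.7, 0.8, 0.2]
width: 87.8
grasp_force: 0.0
```

step_arm([
  [[0, 0, 0, 0, 0, 0, 0.7], [0, 0, 0, 0, 0, 0, 0.6], [0, 0, 0, 0, 0, 0, 0.5], [0, 0, 0, 0, 0, 0, 0.4], [0, 0, 0, 0, 0, 0, 0.34]],
])

```text
t: 24.35
ee_pos: [441.1, 17.0, 186.9]
orientation: [3.14, 0.091, -0.002]
ft_force: [-3.0, 0.2, 8.8]
width: 41.8
grasp_force: 8.1
```

step_arm([
  [[0, 0, 0, 0, 0, 0, 0.34], [0, 0, 0, 0, 0, 0, 0.32], [0, 0, 0, 0, 0, 0, 0.3], [0, 0, 0, 0, 0, 0, 0.3], [0, 0, 0, 0, 0, 0, 0.3]],
])

```text
t: 24.98
ee_pos: [439.8, 16.7, 186.9]
orientation: [3.14, 0.091, -0.008]
ft_force: [-8.1, -3.4, 15.9]
width: 29.6
grasp_force: 30.3
```

step_arm([
  [[0, 0, 0, 0, 0, 0, 0.5], [0, 0, 0, 0, 0, 0, 0.8], [0, 0, 0, 0, 0, 0, 1], [0, 0, 0, 0, 0, 0, 1], [0, 0, 0, 0, 0, 0, 1]],
])

```text
t: 25.6
ee_pos: [441.8, 17.0, 186.6]
orientation: [-3.14, -0.091, 0.0]
ft_force: [0.3, 0.2, 0.1]
width: 76.1
grasp_force: 0.0
```

step_arm([
  [[0, 0, 0.2, 0, 0, 0, 1], [0, 0, 0.7, 0, 0, 0, 1], [0, 0, 0.9, 0, 0, 0, 1], [0, 0, 0, 0, 0, 0, 1], [0, 0, 0, 0, 0, 0, 1]],
])

```text
t: 26.22
ee_pos: [441.4, 17.0, 276.7]
orientation: [-3.14, -0.091, -0.0]
ft_force: [-0.2, -0.6, 1.0]
width: 87.4
grasp_force: 0.0
```

Run:
```python
from h import *
a,K,E=shot('side','s8.png');b,_,_=shot('top','t8.png')
A=cv2.resize(a[230:350,265:395],None,fx=4,fy=4,interpolation=cv2.INTER_CUBIC);B=cv2.resize(b[225:285,215:275],None,fx=4,fy=4,interpolation=cv2.INTER_CUBIC)
B2=cv2.resize(b[225:285,255:315],None,fx=4,fy=4,interpolation=cv2.INTER_CUBIC)
cv2.imwrite('pics/c10.png',np.hstack([A,np.vstack([B,B2])])); print([readout.get_obs()[k].round(3) for k in('ee_pos','ft_force','orientation')])
def P(p):return ((proj(K,E,p)-[265,230])*4).round(0)
for n,p in(('post top',(517,22,62)),('ear mid',(567.3,24.8,50)),('handles',(442,17.6,26))):print(n,P(p))
```

```text
[array([441.187,  17.024, 275.811]), array([ 0.061, -0.539, -0.1  ]), array([-3.14e+00, -9.10e-02,  3.00e-03])]
post top [244. 170.]
ear mid [186. 143.]
handles [332. 276.]
```

View pics/c10.png

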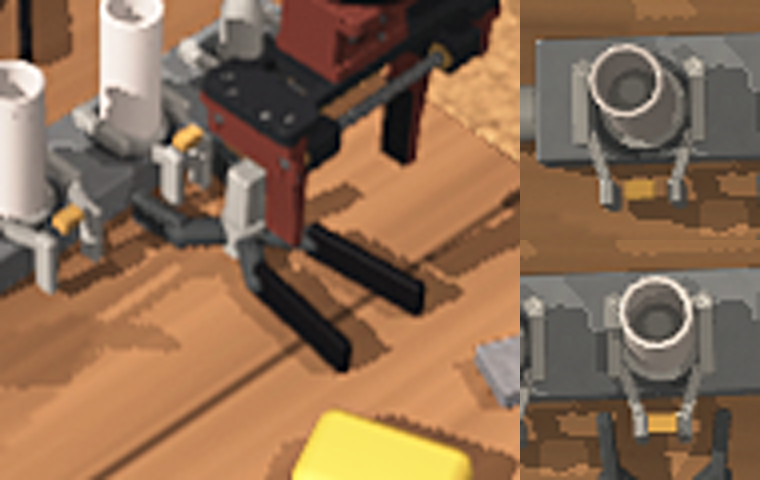

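The middle collar is shut, its ears 45 crop px apart against 73 on the open one. The pliers have sprung open and are centred on it. Next I take the post and move to the left collar (port0).

step_arm([
  [[0.75, 0.05, 0, 0, 0, 0, 0.5], [0.75, 0.04, 0, 0, 0, 0, 0.5], [0, 0, -0.6, 0, 0, 0, 0.5], [0, 0, -0.5, 0, 0, 0, 0.5], [0, 0, -0.15, 0, 0, 0, 0.5]],
])

```text
t: 26.95
ee_pos: [515.7, 21.5, 211.6]
orientation: [-3.14, -0.091, 0.008]
ft_force: [-0.4, 0.2, 0.4]
width: 44.4
grasp_force: 0.0
```

step_arm([
  [[0, 0, 0, 0, 0, 0, 0], [0, 0, 0, 0, 0, 0, 0], [0, 0, 0, 0, 0, 0, 0], [0, 0, 0, 0, 0, 0, 0], [0, 0, 0, 0, 0, 0, 0]],
])

```text
t: 27.58
ee_pos: [517.1, 21.5, 215.0]
orientation: [3.14, 0.091, 0.002]
ft_force: [-1.2, 0.3, 6.4]
width: 17.8
grasp_force: 30.0
```

Run:
```python
from h import *
T=np.load('top.npz');g=cv2.cvtColor(T['im'],cv2.COLOR_BGR2HSV)
m=cv2.inRange(g,(20,150,120),(35,255,255));m[:330]=0
n,l,s,c=cv2.connectedComponentsWithStats(m);k=1+s[1:,4].argmax()
ys,xs=np.nonzero(l==k)
P=np.array([onz(T['K'],T['E'],x,y,25) for x,y in zip(xs,ys)]);print('sponge',P.min(0).round(),P.max(0).round(),P[P[:,0].argmax()].round())
```

```text
sponge [271.  59.  25.] [369. 142.  25.] [369.  99.  25.]
```

step_arm([
  [[0, 0, 0.05, 0, 0, 0, 0], [-0.35, -0.02, 0, 0, 0, 0, 0], [-0.35, -0.02, 0, 0, 0, 0, 0], [0, 0, 0.7, 0, 0, 0, 0], [0, 0, 0.7, 0, 0, 0, 0]],
])

```text
t: 28.2
ee_pos: [481.1, 19.5, 287.0]
orientation: [-3.14, -0.091, 0.003]
ft_force: [1.3, 0.1, -2.2]
width: 17.7
grasp_force: 30.0
```

step_arm([
  [[0.1, 0.7, 0, 0, 0, 0, 0], [0.1, 0.7, 0, 0, 0, 0, 0], [0, 0.6, 0, 0, 0, 0, 0], [0, 0, 0, 0, 0, 0, 0], [0, 0, 0, 0, 0, 0, 0]],
])

```text
t: 28.82
ee_pos: [491.4, 119.2, 286.4]
orientation: [3.14, 0.092, -0.001]
ft_force: [0.7, -0.0, -2.2]
width: 17.8
grasp_force: 30.0
```

step_arm([
  [[0, 0, -0.7, 0, 0, 0, 0], [0, 0, -0.5, 0, 0, 0, 0], [0, 0.01, -0.24, 0, 0, 0, 0], [0.2, 0.01, 0, 0, 0, 0, 0], [0.2, 0.01, 0, 0, 0, 0, 0]],
])

```text
t: 29.45
ee_pos: [512.6, 120.7, 215.1]
orientation: [-3.14, -0.09, -0.001]
ft_force: [0.2, -0.2, -3.0]
width: 17.5
grasp_force: 30.0
```

step_arm([
  [[0, 0, 0, 0, 0, 0, 0], [0, 0, -0.05, 0, 0, 0, 0], [0, 0, 0, 0, 0, 0, 0], [0, 0, 0, 0, 0, 0, 0], [0, 0, 0, 0, 0, 0, 0]],
])

```text
t: 30.08
ee_pos: [512.0, 121.0, 213.2]
orientation: [-3.14, -0.091, -0.002]
ft_force: [0.4, -0.3, 7.7]
width: 18.0
grasp_force: 30.0
```

step_arm([
  [[0, 0, 0, 0, 0, 0, 0.5], [0, 0, 0, 0, 0, 0, 0.5], [0, 0, 0, 0, 0, 0, 0.5], [0, 0, 0.5, 0, 0, 0, 0.5], [0, 0, 0.7, 0, 0, 0, 0.5]],
])

```text
t: 30.7
ee_pos: [511.3, 121.0, 271.9]
orientation: [3.14, 0.091, -0.004]
ft_force: [-0.2, 0.4, 0.6]
width: 43.8
grasp_force: 0.0
```

step_arm([
  [[-0.75, -0.05, 0, 0, 0, 0, 1], [-0.75, -0.05, 0, 0, 0, 0, 1], [0, 0, 0, 0, 0, 0, 1], [0, 0, 0, 0, 0, 0, 1], [0, 0, 0, 0, 0, 0, 1]],
])

```text
t: 31.32
ee_pos: [437.9, 116.2, 272.3]
orientation: [-3.14, -0.091, -0.002]
ft_force: [-0.2, 0.1, -0.5]
width: 87.0
grasp_force: 0.0
```

Run:
```python
from h import *
a,K,E=shot('side','s9.png');b,K2,E2=shot('top','t9.png')
A=cv2.resize(a[230:360,230:370],None,fx=4,fy=4,interpolation=cv2.INTER_CUBIC);B=cv2.resize(b[225:290,215:275],None,fx=4,fy=4,interpolation=cv2.INTER_CUBIC)
B2=cv2.resize(b[225:290,255:315],None,fx=4,fy=4,interpolation=cv2.INTER_CUBIC)
cv2.imwrite('pics/c11.png',np.hstack([A,np.vstack([B,B2])])); print([readout.get_obs()[k].round(3) for k in('ee_pos','ft_force')])
```

```text
[array([437.585, 116.121, 272.123]), array([-0.559, -0.514,  0.291])]
```

View pics/c11.png

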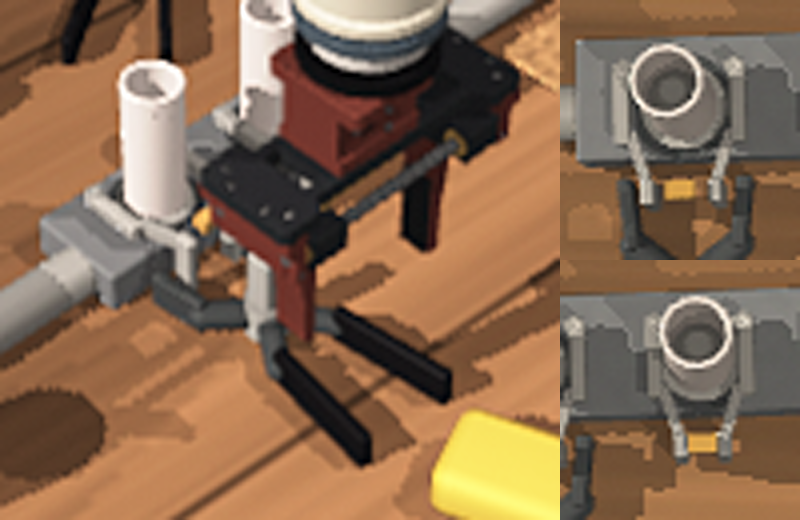

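The left collar's ears, at crop (648,190) and (715,190), lie inside the jaws at 628 and 743, and the middle collar is still shut. Squeeze.

step_arm([
  [[0, 0, -0.8, 0, 0, 0, 1], [0, 0, -0.6, 0, 0, 0, 1], [0, 0, -0.2, 0, 0, 0, 1], [0, 0, -0.12, 0, 0, 0, 1], [0, 0, 0, 0, 0, 0, 1]],
])

```text
t: 32.05
ee_pos: [437.1, 116.1, 186.5]
orientation: [-3.14, -0.091, -0.001]
ft_force: [0.9, 0.1, 0.4]
width: 88.1
grasp_force: 0.0
```

step_arm([
  [[0, 0, 0, 0, 0, 0, 0.7], [0, 0, 0, 0, 0, 0, 0.6], [0, 0, 0, 0, 0, 0, 0.5], [0, 0, 0, 0, 0, 0, 0.4], [0, 0, 0, 0, 0, 0, 0.34]],
])

```text
t: 32.67
ee_pos: [436.2, 116.0, 186.5]
orientation: [3.14, 0.091, -0.002]
ft_force: [-4.7, 0.1, 8.6]
width: 41.3
grasp_force: 8.1
```

step_arm([
  [[0, 0, 0, 0, 0, 0, 0.34], [0, 0, 0, 0, 0, 0, 0.32], [0, 0, 0, 0, 0, 0, 0.3], [0, 0, 0, 0, 0, 0, 0.3], [0, 0, 0, 0, 0, 0, 0.3]],
])

```text
t: 33.3
ee_pos: [434.7, 115.7, 186.5]
orientation: [3.139, 0.091, -0.008]
ft_force: [-9.2, -1.3, 16.0]
width: 29.5
grasp_force: 30.4
```

step_arm([
  [[0, 0, 0, 0, 0, 0, 0.5], [0, 0, 0, 0, 0, 0, 0.8], [0, 0, 0, 0, 0, 0, 1], [0, 0, 0, 0, 0, 0, 1], [0, 0, 0, 0, 0, 0, 1]],
])

```text
t: 33.92
ee_pos: [436.7, 116.0, 186.1]
orientation: [3.14, 0.091, -0.0]
ft_force: [-0.2, 0.1, -0.5]
width: 76.5
grasp_force: 0.0
```

step_arm([
  [[0, 0, 0.2, 0, 0, 0, 1], [0, 0, 0.7, 0, 0, 0, 1], [0, 0, 0.9, 0, 0, 0, 1], [0, 0, 0, 0, 0, 0, 1], [0, 0, 0, 0, 0, 0, 1]],
])

```text
t: 34.55
ee_pos: [436.4, 115.9, 276.2]
orientation: [-3.14, -0.091, -0.0]
ft_force: [0.1, 0.2, -0.7]
width: 87.5
grasp_force: 0.0
```

Run:
```python
from h import *
b,K2,E2=shot('top','t10.png')
import numpy as np
# bright grey ear rows: print brightness profile around ear row in top view for port0, port1 (t9 vs t10)
for f in('t9.png','t10.png'):
    im=cv2.imread('pics/'+f);g=cv2.cvtColor(im,cv2.COLOR_BGR2HSV)
    for v in(271,272):print(f,v,[(int(s),int(x)) for s,x in zip(g[v,230:264,1],g[v,230:264,2])])
```

```text
t9.png 271 [(6, 83), (9, 81), (9, 59), (47, 27), (156, 134), (27, 207), (29, 185), (30, 179), (19, 92), (68, 71), (128, 78), (166, 186), (167, 221), (166, 219), (166, 218), (166, 218), (166, 219), (168, 223), (162, 179), (138, 137), (140, 137), (137, 112), (24, 107), (28, 175), (29, 174), (23, 89), (90, 102), (138, 142), (143, 93), (6, 83), (9, 84), (9, 82), (4, 57), (49, 52)]
t9.png 272 [(12, 83), (9, 81), (8, 67), (31, 33), (150, 63), (28, 209), (28, 180), (28, 179), (24, 95), (4, 64), (89, 72), (163, 185), (165, 220), (166, 218), (166, 217), (165, 217), (167, 218), (165, 222), (161, 179), (140, 164), (138, 142), (136, 114), (28, 110), (28, 174), (31, 175), (23, 90), (53, 86), (139, 143), (132, 79), (5, 51), (9, 55), (9, 58), (16, 49), (96, 72)]
t10.png 271 [(9, 85), (12, 82), (7, 78), (34, 38), (111, 83), (130, 86), (137, 84), (156, 77), (25, 206), (26, 186), (12, 144), (164, 221), (170, 221), (168, 219), (167, 218), (168, 218), (167, 220), (171, 224), (165, 151), (30, 111), (24, 117), (25, 123), (16, 80), (96, 112), (139, 161), (138, 139), (137, 138), (138, 139), (141, 143), (58, 102), (13, 60), (5, 55), (4, 59), (61, 50)]
t10.png 272 [(6, 84), (11, 72), (7, 71), (13, 39), (97, 58), (139, 88), (135, 87), (153, 80), (27, 207), (27, 180), (16, 145), (143, 178), (168, 217), (168, 217), (167, 217), (166, 217), (166, 219), (167, 223), (164, 151), (30, 93), (21, 119), (26, 127), (18, 85), (55, 92), (140, 164), (139, 143), (140, 140), (130, 90), (143, 144), (45, 63), (9, 56), (4, 57), (4, 58), (53, 53)]
```

Both collars are shut: the left one's ears have gone from 20.5 px to 14.5 px over the outside. Now the hatch angle.

Run:
```python
from h import *
from scipy.optimize import brentq
S=np.load('side.npz');T=np.load('top.npz')
def tri(us,ut):
    c1,d1=ray(S['K'],S['E'],*us);c2,d2=ray(T['K'],T['E'],*ut)
    A=np.c_[d1,-d2];t,_,_,_=np.linalg.lstsq(A,c2-c1,rcond=None);p,q=c1+d1*t[0],c2+d2*t[1];return (p+q)/2,np.linalg.norm(p-q)
o1=np.array([365,220]);o3=np.array([330,150])
for n,s,t in[('strip',(540,143),(530,415)),('cornerL',(480,193),(388,432)),('cornerR',(615,117),(665,440)),('hingeL',(322,212),(350,218)),('wingtop',(453,110),(519,255))]:
    p,e=tri(np.array(s)/4+o3,np.array(t)/3.8+o1);print(n,p.round(1),round(e,1))
a,K,E=shot('side','s11.png');print(cv2.absdiff(a,S['im']).max(2)[180:260,405:450].mean())
```

```text
strip [ 448.8 -408.8  162.7] 0.3
cornerL [ 438.7 -333.2  162.6] 1.8
cornerR [ 438.3 -481.4  157.7] 2.1
hingeL [ 559.6 -336.4   77.6] 1.6
wingtop [ 529.8 -414.9  144.7] 11.8
31.323333333333334
```

Strip top is at (449,-409,163), so the hatch is about 0.63 rad open, within the stated range. I'll move over it with closed fingers.

step_arm([
  [[0, 0, 0.9, 0, 0, 0, 0.3], [0, -0.5, 0.98, 0, 0, 0, 0], [0, -1, 0, 0, 0, -1, 0], [0, -1, 0, 0, 0, 0, 0], [0, -1, 0, 0, 0, 0, 0]],
])

```text
t: 35.28
ee_pos: [436.3, -60.4, 369.2]
orientation: [-3.141, 0.018, 0.003]
ft_force: [0.9, 0.4, 0.9]
width: 41.3
grasp_force: 0.0
```

step_arm([
  [[0, -1, 0, 0, 0, 0, 0], [0, -1, 0, 0, 0, 0, 0], [0, -1, 0, 0, 0, 0, 0], [0, -1, 0, 0, 0, 0, 0], [0.1, -1, 0, 0, 0, 0, 0]],
])

```text
t: 35.9
ee_pos: [441.2, -310.5, 368.5]
orientation: [-3.14, 0.02, 0.004]
ft_force: [0.4, -0.2, 1.1]
width: 0.3
grasp_force: 0.0
```

step_arm([
  [[0.1, -1, 0, 0, 0, 0, 0], [0.18, -1, 0, 0, 0, 0, 0], [0, 0, 0, 0, 0, 0, 0], [0, 0, 0, 0, 0, 0, 0], [0, 0, 0, 0, 0, 0, 0]],
])

```text
t: 36.52
ee_pos: [455.6, -407.7, 369.5]
orientation: [-3.14, 0.017, 0.002]
ft_force: [1.1, -0.4, -0.5]
width: -0.0
grasp_force: 0.0
```

step_arm([
  [[0, 0, -0.25, 0, 0, 0, 0], [0, 0, -0.2, 0, 0, 0, 0], [-0.15, 0, -0.22, 0, 0, 0, 0], [-0.15, 0, -0.22, 0, 0, 0, 0], [0, 0, 0, 0, 0, 0, 0]],
])

```text
t: 37.15
ee_pos: [439.7, -408.7, 324.4]
orientation: [-3.14, 0.02, 0.003]
ft_force: [0.3, -0.2, -0.2]
width: 0.6
grasp_force: 0.0
```

step_arm([
  [[-0.08, 0, -0.18, 0, 0, 0, 0], [-0.08, 0, -0.18, 0, 0, 0, 0], [0, 0, 0, 0, 0, 0, 0], [0, 0, 0, 0, 0, 0, 0], [0, 0, 0, 0, 0, 0, 0]],
])

```text
t: 37.78
ee_pos: [432.9, -409.0, 307.9]
orientation: [3.141, -0.019, 0.0]
ft_force: [0.6, 0.3, 0.1]
width: 0.5
grasp_force: 0.0
```

Run:
```python
from h import *
a,K,E=shot('side','s12.png');S=np.load('side.npz')
for n,im in(('old',S['im']),('new',a)):
    g=im.max(2)[150:240,400:500]; 
    ys,xs=np.nonzero(g<60);print(n,len(xs),[(int(x)+400,int(y)+150) for x,y in list(zip(xs,ys))[::12]])
for th in(.63,.3,.45):
    print(th,proj(K,E,(555-138*np.cos(th)+14*np.sin(th),-409,70+138*np.sin(th)+14*np.cos(th))))
```

```text
old 55 [(497, 150), (467, 184), (453, 186), (461, 187), (445, 190)]
new 209 [(459, 163), (453, 165), (449, 166), (461, 166), (456, 167), (451, 168), (446, 169), (459, 169), (455, 170), (450, 171), (462, 171), (459, 172), (459, 173), (455, 175), (458, 177), (441, 198), (457, 199), (455, 200)]
0.63 [464.18393562 185.27391116]
0.3 [468.8971364  201.22449457]
0.45 [467.32519799 193.96208   ]
```

The strip's lower end has moved from side pixel (445,190) to (441,198), so the hatch follows. Keep pushing.

step_arm([
  [[-0.07, 0, -0.2, 0, 0, 0, 0], [-0.05, 0, -0.2, 0, 0, 0, 0], [-0.04, 0, -0.2, 0, 0, 0, 0], [0, 0, -0.1, 0, 0, 0, 0], [0, 0, 0, 0, 0, 0, 0]],
])

```text
t: 38.45
ee_pos: [424.6, -408.8, 271.9]
orientation: [-3.14, 0.019, 0.002]
ft_force: [-0.5, -0.1, 0.7]
width: 0.9
grasp_force: 0.0
```

step_arm([
  [[0, 0, -0.06, 0, 0, 0, 0], [0, 0, -0.06, 0, 0, 0, 0], [0, 0, -0.04, 0, 0, 0, 0], [0, 0, 0, 0, 0, 0, 0], [0, 0, 0, 0, 0, 0, 0]],
])

```text
t: 39.08
ee_pos: [424.8, -409.1, 265.9]
orientation: [3.141, -0.019, 0.0]
ft_force: [-2.7, 2.1, 12.4]
width: 0.5
grasp_force: 5.9
```

step_arm([
  [[0, 0, -0.04, 0, 0, 0, 0], [0, 0, 0, 0, 0, 0, 0], [0, 0, 0.5, 0, 0, 0, 0], [0, 0, 0.9, 0, 0, 0, 0.6], [0, 0, 0, 0, 0, 0, 0.6]],
])

```text
t: 39.7
ee_pos: [425.7, -409.8, 336.1]
orientation: [3.137, -0.019, 0.008]
ft_force: [-0.3, 0.5, -0.9]
width: 17.2
grasp_force: 0.0
```

Run:
```python
from h import *
b,K,E=shot('top','t13.png');a,K2,E2=shot('side','s13.png')
A=cv2.resize(b[255:375,435:550],None,fx=4,fy=4,interpolation=cv2.INTER_CUBIC);B=cv2.resize(a[150:250,400:480],None,fx=4,fy=4.8,interpolation=cv2.INTER_CUBIC)
cv2.imwrite('pics/c12.png',np.hstack([A,B]))
for p in[(480,-410,118),(480,-410,84),(417,-410,84),(480,-382,118),(508,-410,118)]:print(p,((proj(K,E,p)-[435,255])*4).round(),((proj(K2,E2,p)-[400,150])*[4,4.8]).round()+[460,0])
```

```text
(480, -410, 118) [250. 237.] [671. 212.]
(480, -410, 84) [229. 239.] [662. 260.]
(417, -410, 84) [232. 359.] [737. 311.]
(480, -382, 118) [196. 236.] [645. 230.]
(508, -410, 118) [249. 183.] [638. 190.]
```

View pics/c12.png

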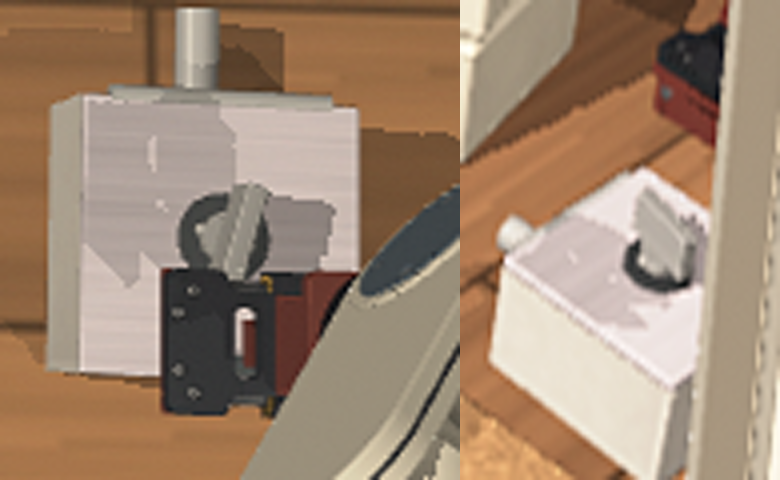

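The hatch is flat shut. The wing's top runs from crop (235,280) to (254,188), so its centre is near (482,-407) and it stands about 11° clockwise. I'll align and grip it.

step_arm([
  [[0.5, 0.02, 0, 0, 0, -0.9, 0.6], [0.62, 0.02, 0, 0, 0, -0.9, 0.6], [0, 0, 0, 0, 0, -0.85, 0.6], [0, 0, -0.5, 0, 0, 0, 0.6], [0, 0, -0.5, 0, 0, 0, 0.6]],
])

```text
t: 40.42
ee_pos: [480.4, -406.5, 280.4]
orientation: [-3.125, 0.308, 0.003]
ft_force: [-0.1, 0.2, -0.3]
width: 52.4
grasp_force: 0.0
```

step_arm([
  [[0, 0, -0.32, 0, 0, 0, 0.6], [0, 0, 0, 0, 0, 0, 0.1], [0, 0, 0, 0, 0, 0, 0.1], [0, 0, 0, 0, 0, 0, 0.1], [0, 0, 0, 0, 0, 0, 0.1]],
])

```text
t: 41.05
ee_pos: [481.0, -406.9, 267.4]
orientation: [3.126, -0.309, 0.002]
ft_force: [1.6, 1.7, -0.2]
width: 30.0
grasp_force: 30.0
```

step_arm([
  [[0, 0, 0, 0, 0, 0, 0], [0, 0, 0, 0, 0, 0, 0], [0, 0, 0, 0, 0, 0, 0], [0, 0, 0, 0, 0, 0, 0], [0, 0, 0, 0, 0, 0, 0]],
])

```text
t: 41.68
ee_pos: [481.0, -407.0, 267.0]
orientation: [3.126, -0.309, 0.001]
ft_force: [2.1, 2.7, 5.4]
width: 29.7
grasp_force: 30.0
```

Run:
```python
from h import *
o=readout.get_obs();print(o['width'],o['grasp_force'],o['ft_force'],o['moment'],o['ee_pos'],o['qpos'])
```

```text
29.723578684367755 30.001219511032104 [2.14316174 2.65431135 5.35698716] [ 0.72138209 -0.39790974  0.03152306] [ 480.98125205 -406.99472295  267.03920843] [-7.21208337e-01  6.04575432e-01  1.69585796e+00  3.35579375e-04
  8.40435721e-01  1.04636803e+00]
```

Blocked at 30 mm: the fingertips likely grip the hub below the wing. Open, rise 9 mm and regrip.

step_arm([
  [[0, 0, 0, 0, 0, 0, 0.6], [0, 0, 0, 0, 0, 0, 0.6], [0, 0, 0, 0, 0, 0, 0.6], [0, 0, 0.18, 0, 0, 0, 0.6], [0, 0, 0, 0, 0, 0, 0]],
])

```text
t: 42.3
ee_pos: [481.0, -407.3, 276.6]
orientation: [3.125, -0.309, 0.002]
ft_force: [-0.0, -0.5, -0.2]
width: 45.8
grasp_force: 0.0
```

step_arm([
  [[0, 0, 0, 0, 0, 0, 0], [0, 0, 0, 0, 0, 0, 0], [0, 0, 0, 0, 0, 0, 0], [0, 0, 0, 0, 0, 0, 0], [0, 0, 0, 0, 0, 0, 0]],
])

```text
t: 42.92
ee_pos: [480.8, -407.9, 275.8]
orientation: [3.124, -0.308, 0.002]
ft_force: [-0.4, -5.6, -1.6]
width: 11.7
grasp_force: 29.9
```

step_arm([
  [[0, -0.03, 0, 0, 0, -1, 0], [0, 0, 0, 0, 0, -1, 0], [0, 0, 0, 0, 0, -1, 0], [0, 0, 0, 0, 0, -1, 0], [0, 0, 0, 0, 0, -1, 0]],
])

```text
t: 43.55
ee_pos: [481.0, -408.3, 275.6]
orientation: [-3.024, 0.851, -0.0]
ft_force: [1.8, 0.9, 0.5]
width: 11.6
grasp_force: 30.0
```

step_arm([
  [[0, 0, 0, 0, 0, -1, 0], [0, 0, 0, 0, 0, -1, 0], [0, 0, 0, 0, 0, -1, 0], [0, 0, 0, 0, 0, -1, 0], [0, 0, 0, 0, 0, -1, 0]],
])

```text
t: 44.18
ee_pos: [481.1, -408.1, 275.6]
orientation: [-2.83, 1.363, -0.0]
ft_force: [2.0, 2.6, 0.3]
width: 11.8
grasp_force: 30.0
```

Run:
```python
from h import *
o=readout.get_obs();print(o['width'],o['ft_force'],o['moment'],o['ee_pos'],o['orientation'],o['qpos'])
```

```text
11.79136615311327 [1.97971909 2.63930541 0.32504788] [ 0.57248839 -0.59086722  0.04719012] [ 481.08044714 -408.08859658  275.63029859] [-2.82963477e+00  1.36263512e+00 -4.12483012e-04] [-7.22556700e-01  5.93364593e-01  1.69098411e+00  1.30949577e-03
  8.57249566e-01  1.74495452e+00]
```

step_arm([
  [[0, 0, 0, 0, 0, -1, 0], [0, 0, 0, 0, 0, -1, 0], [0, 0, 0, 0, 0, -1, 0], [0, 0, 0, 0, 0, -1, 0], [0, 0, 0, 0, 0, -1, 0]],
])

```text
t: 44.8
ee_pos: [481.3, -408.0, 275.4]
orientation: [-2.55, 1.833, -0.001]
ft_force: [4.2, 2.5, -1.5]
width: 12.1
grasp_force: 30.0
```

step_arm([
  [[0, 0, 0, 0, 0, -1, 0], [0, 0, 0, 0, 0, -1, 0], [0, 0, 0, 0, 0, -1, 0], [0, 0, 0, 0, 0, -1, 0], [0, 0, 0, 0, 0, -0.5, 0]],
])

```text
t: 45.42
ee_pos: [481.5, -407.9, 274.6]
orientation: [-2.232, 2.208, -0.0]
ft_force: [6.6, 1.5, -8.9]
width: 11.6
grasp_force: 30.0
```

step_arm([
  [[0, 0, 0, 0, 0, 0, 0.1], [0, 0, 0, 0, 0, 0, 0.3], [0, 0, 0, 0, 0, 0, 0.6], [0, 0, 0, 0, 0, 0, 0.6], [0, 0, 0, 0, 0, 0, 0.6]],
])

```text
t: 46.05
ee_pos: [480.7, -408.6, 275.8]
orientation: [2.235, -2.208, 0.0]
ft_force: [-0.2, 0.3, 0.5]
width: 48.8
grasp_force: 0.0
```

step_arm([
  [[0, 0, 0.5, 0, 0, 0, 0.6], [0, 0, 0.5, 0, 0, 0, 0.6], [-0.9, 0, 0.6, 0, 0, 0, 0.6], [-0.9, 0, 0, 0, 0, 0, 0.6], [0, 0, 0, 0, 0, 0, 0.6]],
])

```text
t: 46.68
ee_pos: [388.5, -408.3, 356.1]
orientation: [2.232, -2.21, -0.001]
ft_force: [0.3, 0.3, 0.5]
width: 52.6
grasp_force: 0.0
```

Run:
```python
from h import *
a,K,E=shot('side','s14.png');b,K2,E2=shot('top','t14.png')
o=readout.get_obs();print(o['ee_pos'],o['qpos'])
# steel wing top in top view: detect via edges: greyish (low sat, mid value) blob near centre
for f,lo in(('t14.png',0),):
    im=cv2.imread('pics/'+f)[295:335,470:525];g=cv2.cvtColor(im,cv2.COLOR_BGR2GRAY)
    for r in g[::2]:print(' '.join(f'{int(x):3d}' for x in r[::2]))
```

```text
[ 390.83471953 -408.75716527  356.05874625] [-8.28896614e-01  3.98501725e-01  1.80049444e+00  2.42600623e-04
  9.41588064e-01  2.30103594e+00]
193 193 192 193 192 192 191 191 190 191 191 192 192 192 193 193 191 193 193 193 192 193 193 193 193 193 193 153
192 192 190 190 189 190 190 189 190 189 190 190 191 192 192 191 192 194 193 193 193 193 192 193 192 192 192 152
193 193 193 193 194 193 193 193 192 193 193 192 192 192 193 193 193 191 191 191 190 190 190 187 186 185 188 149
195 195 198 199 198 198 198 199 197 201 199 198 195 193 193 193 192 193 191 192 192 191 189 190 190 187 188 149
162 164 161 161 160 191 162 164 171 124 121 117 198 198 192 193 194 194 194 196 196 197 197 196 196 197 195 155
164 163 164 165 165 168 172  57  66  68  65  66  63  61 128 194 191 189 190 190 190 190 191 191 191 190 191 152
163 162 162 162 161 166  68  69  70  63 181 109  63  69  63 130 189 191 191 191 190 191 190 190 189 189 189 152
193 162 162 162 162 116  65  68  63 148 145 146 151  75  67  61 129 191 190 190 190 189 190 189 191 191 191 156
196 198 167 167 170  88 131 148 141 138 134 131 128 129 102 1
[... 582 characters left out ...]
  46  44  46  46  45  46  52
198 197 198 198 198 198 206  91  78  78  81  78  76  80 106 137 196 199 206  65  55  46  47  45  47  47  45  54
193 192 192 191 191 190 191 194 201  89  67  74 103 133 197 198 194 193 200  82  42  47  47  47  45  45  45  45
193 195 194 194 194 194 195 194 195 196 198 201 200 197 195 194 193 193 197 138  49  26  42  46  47  45  43  44
197 197 197 197 197 196 196 197 197 195 195 195 194 194 195 194 194 195 200 116  69 207  48  42  50 119 156 170
196 196 196 197 197 198 198 199 198 199 198 199 199 199 196 196 199 204 191 101  63 161  67  54  46 201 199 207
197 197 195 195 195 195 195 194 193 191 191 190 191 192 191 192 201  33  42  42  41  41  41  52  49  26  23  21
```

The wing now lies along y in the top view (rows 311–317, columns 480–506), turned about 88.6°, and the force dropped to zero on release. Next I check that the pliers haven't moved.

Run:
```python
from h import *
b=cv2.imread('pics/t14.png');a=cv2.imread('pics/s14.png');T=np.load('top.npz');S=np.load('side.npz')
print('pred post side',proj(S['K'],S['E'],(511,120.5,62)),'top',proj(T['K'],T['E'],(511,120.5,62)))
# dark handles/jaws in top view
g=b.max(2); m=((g<75)&(b.max(2).astype(int)-b.min(2)<22)).astype(np.uint8); w=np.zeros_like(m);w[262:375,200:290]=m[262:375,200:290]
n,l,s,c=cv2.connectedComponentsWithStats(w)
for k in range(1,n):
    if s[k,4]>25:
        ys,xs=np.nonzero(l==k);print(s[k],c[k].round(1))
ys,xs=np.nonzero(w)
for v in(352,345,335,325,315,272,276,280):print(v,[int(x) for x in xs[ys==v]])
gg=cv2.cvtColor(b,cv2.COLOR_BGR2HSV)
m2=((gg[...,1]<50)&(gg[...,2]>110)).astype(np.uint8);w2=np.zeros_like(m2);w2[280:310,215:275]=m2[280:310,215:275]
n,l,s,c=cv2.connectedComponentsWithStats(w2);print([(s[k].tolist(),c[k].round(1).tolist()) for k in range(1,n) if s[k,4]>10])
```

```text
pred post side [296.65719131 292.60890445] top [245.42969686 294.59640038]
[239 262  12   4  41] [245.1 263.5]
[254 262  28   4  58] [267.8 263.6]
[249 269  15  27 150] [258.3 283.3]
[230 270  15  26 138] [235.2 283.6]
[231 299  34  51 421] [247.1 325.4]
352 []
345 [231, 232, 233, 234, 235, 261, 262, 263, 264]
335 [232, 233, 234, 235, 236, 259, 260, 261, 262]
325 [233, 234, 235, 236, 237, 258, 259, 260, 261]
315 [234, 235, 236, 237, 238, 256, 257, 258, 259, 260]
272 [230, 231, 232, 233, 252, 259, 260, 261, 262, 263]
276 [231, 232, 233, 234, 239, 240, 241, 242, 251, 252, 253, 259, 260, 261, 262]
280 [231, 232, 233, 234, 259, 260, 261, 262]
[([241, 291, 12, 12, 90], [245.6, 296.1])]
```

step_arm([
  [[0.22, 0.96, 0, 0, 0, 1, 0.6], [0.22, 0.96, 0, 0, 0, 1, 0.6], [0.22, 0.96, 0, 0, 0, 1, 0.6], [0.22, 0.96, 0, 0, 0, 1, 0.6], [0.22, 0.96, 0, 0, 0, 1, 0.6]],
])

```text
t: 47.4
ee_pos: [447.3, -166.6, 355.7]
orientation: [-2.587, 1.782, -0.001]
ft_force: [0.0, 0.6, 0.3]
width: 52.7
grasp_force: 0.0
```

step_arm([
  [[0.22, 0.96, 0, 0, 0, 1, 0.6], [0.22, 0.96, 0, 0, 0, 1, 0.6], [0.22, 0.96, 0, 0, 0, 1, 0.6], [0.22, 0.96, 0, 0, 0, 1, 0.6], [0.22, 0.96, 0, 0, 0, 1, 0.6]],
])

```text
t: 48.02
ee_pos: [502.1, 72.4, 355.6]
orientation: [-2.857, 1.3, 0.001]
ft_force: [0.7, -0.7, -0.3]
width: 52.8
grasp_force: 0.0
```

step_arm([
  [[0.22, 0.96, 0, 0, 0, 1, 0.6], [0, 0, 0, 0, 0, 1, 0.6], [0, 0, 0, 0, 0, 1, 0.6], [0, 0, 0, 0, 0, 1, 0.6], [0, 0, 0, 0, 0, 1, 0.6]],
])

```text
t: 48.65
ee_pos: [513.6, 114.7, 355.3]
orientation: [-3.037, 0.777, 0.009]
ft_force: [-0.4, 0.6, 0.9]
width: 52.7
grasp_force: 0.0
```

step_arm([
  [[0, 0, 0, 0, 0, 1, 0.6], [0, 0, 0, 0, 0, 1, 0.6], [0, 0, 0, 0, 0, 1, 0.6], [0, 0, 0, 0, 0, 1, 0.6], [0, 0, 0, 0, 0, 1, 0.6]],
])

```text
t: 49.28
ee_pos: [513.6, 114.6, 355.4]
orientation: [-3.127, 0.238, 0.011]
ft_force: [-0.3, 0.6, -0.1]
width: 52.6
grasp_force: 0.0
```

step_arm([
  [[0, 0, 0, 0, 0, 1, 0.6], [0, 0, 0, 0, 0, 1, 0.6], [0, 0, 0, 0, 0, 1, 0.6], [0, 0, 0, 0, 0, 0.2, 0.6], [0, 0, 0, 0, 0, 0, 0.6]],
])

```text
t: 49.9
ee_pos: [513.1, 114.0, 355.4]
orientation: [-3.135, -0.106, 0.012]
ft_force: [-0.1, -0.1, -0.7]
width: 52.7
grasp_force: 0.0
```

Run:
```python
from h import *
from scipy.spatial.transform import Rotation as R
o=readout.get_obs();r=R.from_rotvec(o['orientation']);d=R.from_rotvec([-3.1403,-0.091,0])
print(o['ee_pos'],np.degrees((d*r.inv()).as_rotvec())/4)
```

```text
[513.10556878 114.04453958 355.43651998] [-0.06802651 -0.11062612 -0.13804479]
```

Correct tilt and position (to 511.3, 120.8), then descend to TCP z = 213.

step_arm([
  [[-0.04, 0.13, 0, -0.07, -0.11, -0.14, 0.6], [0, 0, -0.9, 0, 0, 0, 0.6], [0, 0, -0.9, 0, 0, 0, 0.6], [0, 0, -0.7, 0, 0, 0, 0.6], [0, 0, -0.35, 0, 0, 0, 0.6]],
])

```text
t: 50.52
ee_pos: [510.2, 120.3, 211.4]
orientation: [3.14, 0.091, -0.003]
ft_force: [-0.3, 0.1, -0.9]
width: 52.6
grasp_force: 0.0
```

step_arm([
  [[0, 0, 0, 0, 0, 0, 0], [0, 0, 0, 0, 0, 0, 0], [0, 0, 0, 0, 0, 0, 0], [0, 0, 0, 0, 0, 0, 0], [0, 0, 0, 0, 0, 0, 0]],
])

```text
t: 51.15
ee_pos: [511.2, 120.1, 214.1]
orientation: [-3.14, -0.091, -0.003]
ft_force: [-1.4, -0.1, 6.9]
width: 18.0
grasp_force: 30.0
```

step_arm([
  [[0, 0, 0.06, 0, 0, 0, 0], [-0.22, -0.01, 0, 0, 0, 0, 0], [-0.22, -0.01, 0, 0, 0, 0, 0], [0, 0, 0.8, 0, 0, 0, 0], [0, 0, 0.8, 0, 0, 0, 0]],
])

```text
t: 51.78
ee_pos: [487.4, 118.9, 296.2]
orientation: [3.139, 0.092, -0.005]
ft_force: [1.2, 0.7, -2.0]
width: 17.6
grasp_force: 30.0
```

step_arm([
  [[0, -0.7, 0, 0, 0, 0, 0], [0, -0.9, 0, 0, 0, 0, 0], [0, -0.9, 0, 0, 0, 0, 0], [0, -0.9, 0, 0, 0, 0, 0], [0, -0.9, 0, 0, 0, 0, 0]],
])

```text
t: 52.4
ee_pos: [487.6, -97.0, 295.8]
orientation: [-3.14, -0.092, 0.002]
ft_force: [0.5, -0.2, -2.6]
width: 18.0
grasp_force: 30.0
```

step_arm([
  [[0.1, -0.9, 0, 0, 0, 0, 0], [0.14, -0.9, 0, 0, 0, 0, 0], [0.1, -0.86, 0, 0, 0, 0, 0], [0, 0, 0, 0, 0, 0, 0], [0, 0, 0, 0, 0, 0, 0]],
])

```text
t: 53.02
ee_pos: [504.8, -228.3, 295.5]
orientation: [-3.139, -0.091, 0.003]
ft_force: [-0.6, 0.6, -2.5]
width: 17.8
grasp_force: 30.0
```

step_arm([
  [[0, 0, -0.6, 0, 0, 0, 0], [0, 0, -0.5, 0, 0, 0, 0], [0, 0, -0.2, 0, 0, 0, 0], [0, 0, 0, 0, 0, 0, 0], [0, 0, 0, 0, 0, 0, 0]],
])

```text
t: 53.65
ee_pos: [506.1, -228.8, 231.9]
orientation: [3.139, 0.092, 0.002]
ft_force: [0.0, -0.3, -2.5]
width: 18.1
grasp_force: 30.0
```

Down 14 mm, then to contact.

step_arm([
  [[0, 0, -0.2, 0, 0, 0, 0], [0, 0, -0.1, 0, 0, 0, 0], [0, 0, -0.03, 0, 0, 0, 0], [0, 0, 0, 0, 0, 0, 0], [0, 0, 0, 0, 0, 0, 0]],
])

```text
t: 54.28
ee_pos: [505.9, -229.0, 216.6]
orientation: [3.14, 0.091, 0.001]
ft_force: [-5.1, 3.1, 20.8]
width: 17.7
grasp_force: 30.0
```

Contact made. Release, rise and retreat, then check.

step_arm([
  [[0, 0, 0.03, 0, 0, 0, 0.5], [0, 0, 0, 0, 0, 0, 0.5], [0, 0, 0, 0, 0, 0, 0.5], [0, 0, 0.5, 0, 0, 0, 0.5], [0, 0, 0.9, 0, 0, 0, 0.5]],
])

```text
t: 54.9
ee_pos: [505.1, -228.7, 285.1]
orientation: [-3.139, -0.091, 0.006]
ft_force: [1.0, -0.7, 0.8]
width: 44.1
grasp_force: 0.0
```

step_arm([
  [[0, 0, 1, 0, 0, 0, 0.5], [-0.3, -0.9, 0.5, 0, 0, 0, 0.5], [-0.3, -0.9, 0, 0, 0, 0, 0.5], [-0.3, -0.9, 0, 0, 0, 0, 0.5], [-0.3, -0.9, 0, 0, 0, 0, 0.5]],
])

```text
t: 55.52
ee_pos: [445.1, -410.4, 360.9]
orientation: [3.14, 0.092, -0.0]
ft_force: [0.9, -0.3, -0.4]
width: 43.7
grasp_force: 0.0
```

step_arm([
  [[-0.3, -0.9, 0, 0, 0, 0, 0.5], [-0.3, -0.9, 0, 0, 0, 0, 0.5], [-0.3, -0.9, 0, 0, 0, 0, 0.5], [0, 0, 0, 0, 0, 0, 0.5], [0, 0, 0, 0, 0, 0, 0.5]],
])

```text
t: 56.15
ee_pos: [400.6, -543.5, 360.4]
orientation: [-3.139, -0.091, 0.001]
ft_force: [0.7, 0.1, -0.4]
width: 43.8
grasp_force: 0.0
```

Run:
```python
from h import *
b,K,E=shot('top','tz.png');a,K2,E2=shot('side','sz.png')
print(readout.get_obs()['ee_pos'])
# pliers dark parts over the mat -> extents
g=b.max(2).astype(int); m=((g<80)&(g-b.min(2)<22)).astype(np.uint8);w=np.zeros_like(m);w[255:375,368:438]=m[255:375,368:438]
n,l,s,c=cv2.connectedComponentsWithStats(w)
for k in range(1,n):
    if s[k,4]>25: x,y,W,H,_=s[k];print('part',onz(K,E,x,y,20).round(),onz(K,E,x+W,y+H,20).round())
# collars/tubes vs earlier
t10=cv2.imread('pics/t10.png');print('block',cv2.absdiff(b,t10).max(2)[228:275,218:362].mean())
# tube tops (white rim) and expected location
for p in((617,28,130),(610.5,126,130)):
    u=proj(K,E,p);h=cv2.cvtColor(b,cv2.COLOR_BGR2HSV);x0,y0=(u-14).astype(int)
    q=h[y0:y0+28,x0:x0+28];ys,xs=np.nonzero((q[...,1]<40)&(q[...,2]>205));print('rim',u.round(1),(xs.min()+xs.max())/2+x0,(ys.min()+ys.max())/2+y0)
# others: mug,bowl,cup
T=np.load('top.npz')['im'];d=cv2.absdiff(b,T).max(2);print('mug',d[250:295,100:150].mean(),'bowl',d[190:245,112:172].mean(),'cup',d[208:245,398:436].mean())
t14=cv2.imread('pics/t14.png');print('wing',cv2.absdiff(b,t14).max(2)[295:320,470:510].mean())
```

```text
[ 401.17151578 -542.85977033  360.78466618]
part [ 564. -186.   20.] [ 504. -222.   20.]
part [ 565. -231.   20.] [ 509. -265.   20.]
part [ 494. -195.   20.] [ 385. -227.   20.]
part [ 497. -229.   20.] [ 388. -274.   20.]
block 15.024231678486998
rim [288.9 242.6] 288.5 242.5
rim [241.7 244.4] 240.5 244.0
mug 1.6035555555555556 bowl 2.113030303030303 cup 10.368421052631579
wing 20.456
```

Run:
```python
from h import *
b=cv2.imread('pics/tz.png');T=np.load('top.npz');S=np.load('side.npz')['im'];a=cv2.imread('pics/sz.png')
def ecorr(x,y,r,R=4):
    t=cv2.Canny(x[r[1]:r[3],r[0]:r[2]],60,160);s=cv2.Canny(y[r[1]-R:r[3]+R,r[0]-R:r[2]+R],60,160)
    m=cv2.matchTemplate(cv2.GaussianBlur(s,(3,3),0),cv2.GaussianBlur(t,(3,3),0),cv2.TM_CCOEFF_NORMED);_,v,_,p=cv2.minMaxLoc(m);return round(v,2),p[0]-R,p[1]-R
print('cup top',ecorr(T['im'],b,(398,208,436,245)),'side',ecorr(S,a,(345,188,378,225)))
print('collar0',ecorr(cv2.imread('pics/t10.png'),b,(232,258,262,276)),'collar1',ecorr(cv2.imread('pics/t10.png'),b,(278,258,308,276)))
print('wing',ecorr(cv2.imread('pics/t14.png'),b,(474,300,512,330)))
g=cv2.cvtColor(b,cv2.COLOR_BGR2GRAY)[295:335,470:520]
for r in g[4:34:2]:print(' '.join(f'{int(x):3d}' for x in r[::2]))
```

```text
cup top (0.87, 0, 0) side (0.84, 0, 0)
collar0 (0.58, 0, 0) collar1 (0.71, 0, 0)
wing (0.76, 0, 0)
166 167 166 165 166 165 166 166 165 165 165 166 164 164 166 165 164 165 162 164 162 162 161 186 160
167 168 169 169 169 169 169 170 169 169 168 168 167 166 165 165 165 164 164 164 165 164 163 189 162
162 162 162 164 162 163 163 165 172 118 116 112 171 168 164 166 167 166 167 168 168 168 168 195 169
163 163 163 165 165 166 171  56  67  68  64  64  64  62 100 167 163 163 163 163 163 162 162 161 162
161 161 160 161 160 164  68  69  69  64 180 108  63  70  65 101 161 163 163 163 163 163 163 163 163
162 161 161 161 161 116  65  67  63 148 145 145 151  75  65  65 100 164 163 163 162 162 163 162 161
166 166 166 166 169  90 130 137 129 130 126 124 122 125  98 102 101  98 129 159 193 192 191 187 189
161 160 161 161 165 130 153 142 141 141 140 163 164 140 140 140 140 140 138 115 129 200 198 196 199
166 166 165 165 170 132 160 152 146 145 145 143 144 142 143 143 142 141 140 148 104 104 101  99  99
166 167 167 169 170  70  45  46  73 101  82  76  75  76  54  52  79  79  79 109 112 111 109 108 109
196 162 165 164 163 115  67  70  65 137 151  98  96  73  43  42 108 108 107 107 106 105 105 138 136
195 197 165 166 166 199  79  81  81  78  64  67  38  71  68  87 136 167 170 170 168 167 168 164 195
196 196 199 166 167 197 204  91  76  78  82  70  67  69 100 139 195 197 166 167 168 168 168 166 194
193 192 191 192 190 190 190 193 200  89  66  73 103 132 196 197 193 192 194 165 165 165 166 165 164
193 193 195 194 194 194 194 194 195 196 197 200 198 195 193 193 191 192 191 191 164 160 162 162 163
```

All are in place: the differences were only shadows. Handing in.

```bash
python3 -c "
from workcell import ctrl;print(ctrl.close_job())"
```

```text
the job is handed in; nothing more can be done
None
```

Job handed in at 56 s: both tubes are seated and their collars snapped shut, the hatch is shut with its fastener turned about 88.6° (its drop into the detent not measured directly), and the pliers lie flat on the mat with the mug, bowl and cup unmoved.

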